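# Change over the spindles in the V-block drilling fixture

### The job

Pull the drilling fixture's lock bar fully open, lift the finished red spindles out and lay them flat on the green drying board, then lower every bare wooden spindle into a V station of its own so that its round part sits centred in both V supports. Once all the bare spindles are seated, push the lock bar home to its end stop; leave the glue bottle, mug, sanding block and orange flower where they are.

Things in the scene. Friction and masses are not known exactly. Their poses are not given: they have to be found in the camera images.
- fixture: drilling fixture screwed to the table: grey base, top at z 12 mm, x -150..105, y +-132 mm, with three V stations 78 mm apart, grooves along its x. Origin on the table under the middle station's centre; x points away from the robot, give or take its yaw, z up. Wooden cheeks (top 78 mm) at y = +-125 mm, x -50 to -148 mm, carry the lock bar.
- seat1 (a point): V station 1 of 3 (y = -78 mm on the fixture): where the middle of a seated spindle's axis lies, 47.5 mm above the table; axes as the fixture's. It is a pair of 90-degree aluminium V supports, 14 mm thick, at fixture x -40..-26 and 26..40 mm; the 52 mm between is open, so fingers can reach down beside a spindle's middle
- seat2 (a point): V station 2 of 3 (y = 0 mm on the fixture): where the middle of a seated spindle's axis lies, 47.5 mm above the table; axes as the fixture's. It is built like station 1; the V arms end 43 mm above the table, 21 mm either side of the groove
- seat3 (a point): V station 3 of 3 (y = 78 mm on the fixture): where the middle of a seated spindle's axis lies, 47.5 mm above the table; axes as the fixture's. It is built like station 1; with its square ends clear of the supports a spindle has 10 mm play either way along x
- lockbar (a joint): lock bar travel in m: 0 = locked end stop (bar over the spindles' near square ends, 4 to 12 mm above them, so they cannot be lifted out); 0.065 = open end stop, nearest the robot. Grows along the fixture's -x; resists with about 2 N, stays where left. Bar 24 mm (x) by 264 mm (y), z 80 to 94 mm, its middle at fixture x = -66 mm locked, -131 mm open
- lock_grip (a point): middle of the top of the lock bar's red grip, a block 24 mm (fixture x) by 22 mm (fixture y), standing 42 mm tall on the bar's middle; its top is 136 mm above the table. Axes as the fixture's
- raw1: bare pale-wood spindle, not yet drilled, lying on the table to the left; two or three are present. 140 mm long along its own x: round body 36 mm in diameter and 100 mm long between two square ends 40 x 40 mm, each 20 mm long; about 0.1 kg. Origin at the middle of its axis, 20 mm above what it lies on (it rests on its square ends and does not roll). Grasp it across the round part
- raw2: bare pale-wood spindle, not yet drilled, lying on the table to the left; two or three are present. 140 mm long along its own x: round body 36 mm in diameter and 100 mm long between two square ends 40 x 40 mm, each 20 mm long; about 0.1 kg. Origin at the middle of its axis, 20 mm above what it lies on (it rests on its square ends and does not roll). Grasp it across the round part
- raw3: bare pale-wood spindle, not yet drilled, lying on the table to the left; two or three are present. 140 mm long along its own x: round body 36 mm in diameter and 100 mm long between two square ends 40 x 40 mm, each 20 mm long; about 0.1 kg. Origin at the middle of its axis, 20 mm above what it lies on (it rests on its square ends and does not roll). Grasp it across the round part
- done1: finished spindle, red body and yellow ends, lying in a V station at the start; two or three are present. 140 mm long along its own x: round body 36 mm in diameter and 100 mm long between two square ends 40 x 40 mm, each 20 mm long; about 0.1 kg. Origin at the middle of its axis, 20 mm above what it lies on (it rests on its square ends and does not roll). Grasp it across the round part
- done2: finished spindle, red body and yellow ends, lying in a V station at the start; two or three are present. 140 mm long along its own x: round body 36 mm in diameter and 100 mm long between two square ends 40 x 40 mm, each 20 mm long; about 0.1 kg. Origin at the middle of its axis, 20 mm above what it lies on (it rests on its square ends and does not roll). Grasp it across the round part
- done3: finished spindle, red body and yellow ends, lying in a V station at the start; two or three are present. 140 mm long along its own x: round body 36 mm in diameter and 100 mm long between two square ends 40 x 40 mm, each 20 mm long; about 0.1 kg. Origin at the middle of its axis, 20 mm above what it lies on (it rests on its square ends and does not roll). Grasp it across the round part
- board: green drying board fixed to the table, 200 mm (x) by 250 mm (y), 10 mm thick; origin at the centre of its underside, x roughly away from the robot, z up. Takes three spindles side by side, lying along x
- glue: bystander, to be left alone: glue bottle, 56 mm diameter, 150 mm tall, origin at the centre of its underside
- mug: bystander, to be left alone: blue mug, 80 mm diameter, 90 mm tall, origin at the centre of its underside
- sander: bystander, to be left alone: cork sanding block, 100 x 60 x 35 mm, origin at the centre of its underside
- flower: bystander, to be left alone: flat orange painted wooden flower, about 90 x 80 x 10 mm
Not all that is in view belongs to the job. Leave any pink or purple look-alike of the done3 alone. Leave any turquoise look-alike of the done2 alone.

How it is judged:
By the outcome, as a careful person would: the job done as asked, in the order asked, and still so for the second after the job is handed in, with the robot touching nothing.
Of raw1, raw2, raw3 only 2 to 3 are there at a start; the rules pass over those that are not, and their reading is None.
Of done1, done2, done3 only 2 to 3 are there at a start; the rules pass over those that are not, and their reading is None.
At some moment in a run one of raw1, raw2, raw3 may be knocked a few centimetres aside while the robot is not near it.
Once in a run the grip may slacken for a moment while it holds something.
It also fails if it takes over 210 s, if anything falls off the work surface, if the arm or the gripper's body presses on something with over 40 N, if the wrist force passes 120 N, or if a joint passes its speed limit or range.

### The arm

A 6-joint arm with a two-finger parallel gripper is mounted at the origin on the work surface. World frame = base frame: x ahead of the robot, y to its left, z up, the work surface at z = 0. Lengths are in m, angles in rad, forces in N, time in s.
With the tool pointing down it reaches from about 0.225 to 0.725 m from the base axis. Payload 3.1 kg.
Tool frame: the origin (TCP) lies at the very end of the fingers, on their centre line; the grasp point (between the pads) lies 19 mm behind it (bot.hold_point_z is the distance from the TCP to the grasp point, in m); z points along the fingers, y is the line along which they close (so a half turn about z gives the same grasp; the last joint's range is limited). The gripper opens to 85 mm and grips with 20 to 120 N. Pads are 22 mm wide; open, the fingers measure 114 mm over their backs; the gripper's body (76 mm by 85 mm) begins 54 mm behind the grasp point. The pads swing forward as they close: fully open they stand 13 mm farther back than shut.
Start: joints at [-1.406, 0.048, 0.099, 1.622, 0, 1.443], TCP at [0.152, -0.503, 0.197] pointing down, gripper open.
Joint ranges: [-2.91, 2.91], [-0.99, 1.94], [-1.21, 1.42], [-2.12, 2.29], [-1.49, 1.47], [-3.14, 3.14]. Speed limits (rad/s): [2.79, 2.79, 3.14, 3.14, 3.14, 3.14].

### API

Orientations are given as a unit quaternion [w, x, y, z].
In Python, from bench import bot, optics, close_job gives the robot as it stands. The module is installed in compiled form; this text tells all that it offers.
- The arm moves only by the tool step_arm, never from a script. Its argument "moves" is a list of rows, each a list of 2 entries, a list of its own where there are three numbers: the shift along the tool's x, y, z in m, then the turn about the tool's z in rad. A call has 1 to 8 rows; each row shifts and turns the commanded pose from where the row before left it, along the tool's axes as they then stand; what a row does not reach is not made up. A row lasts 1/8 s, in which the tool goes at most 62.5 mm and 10.7 degrees, less where a joint would pass 70% of its speed; a pose out of reach is approached as far as the arm can. A call with a gripper value outside its range is refused whole. "fingers" is the opening, from -1 (shut) to 1 (fully open), set as the call begins (left out, the last holds). The fingers move at their own pace and stop on an object; "force" is the grip in N (left out, the last holds). Time passes only in rows, so rows that do not move let the fingers close. It gives the time, the measured TCP pose, the force, the opening and the grip force at its end, in the units of the state.
- bot.get_state(): the state, without advancing time (a new reading comes with each control period).
- optics.capture(name): name is "scene" or "top"; returns a dict with "frame" (400x640x3 uint8, red, green, blue), "mtx" (3x3 intrinsics, pixels), "dist_coeffs" ([k1, k2, p1, p2, k3] as OpenCV has them; the pictures are not rectified), "T" (4x4, takes a point from camera to world coordinates). Camera axes: x right, y down, z forward; pixel columns grow to the right and rows downward; lengths in m; the calibration is good to about 2 mm. A picture is of the moment at which its call begins. There is no depth.
- close_job(): hands the job in; it is judged then, once.
Trained networks look in the newest picture that a camera, given by its name, has taken for a name from the list of things; names that differ only in an ending like _2 or _b are one class to them, and where a whole thing is asked for, a point or a joint stands for the part that bears it (a point fixed in the world has none). Each returns a list of dicts, best first, with "conf" (0 to 1); they miss things now and then, are a little off and sometimes report something else, mostly with a low value. They report only what shows in the picture. A call takes as long as a camera call. They do not tell look-alikes from the thing itself.
- optics.find_in(camera, target): "box" ([left, top, right, bottom] in pixels, round what is visible of it).
- optics.trace(camera, target): "mask" (400x640 bool, what is visible of it) and "box" ([left, top, right, bottom] in pixels, round what is visible of it).
The state is a dict: "clock": time; "joint_pos": joint angles; "qd": joint speeds; "joint_torque": joint torques, N m; "eef_pos": TCP position; "tcp_rot": TCP orientation; "ft_force": force on the tool from outside, world axes, zero at the start; "ft_torque": the same for the moment, N m; "opening": finger opening in m; "gripper_force": force on a finger pad.
Only numpy, scipy, OpenCV 4.12 (cv2) and the standard library are available. Lean on these libraries where they do the work, as an engineer would, in place of code of your own. Each camera call takes 0.05 s, during which the arm holds its last target. There are 200 camera calls.

## Working session

There is one attempt and no reset: what is moved stays moved. The work goes in short steps, Python scripts to look and compute and a tool call to move; the robot and the scene stay as the last step left them, time stands still between calls to the robot, and variables do not carry over. Pictures are saved under pics/ and viewed, at most 14 in all, crops included, and the job is handed in when it is done.

Besides the shell and the picture viewer there is one more tool, called after "Call:" by a JSON object that holds its "name" and its "arguments". step_arm: Moves the arm, as the interface text tells. Its arguments: {"type":"object","properties":{"moves":{"type":"array"},"fingers":{"type":"number"},"force":{"type":"number"}},"required":["moves"]}

```bash
mkdir -p pics; cat > h.py <<'E'
import numpy as np, cv2
from bench import bot, optics, close_job
def cap(n):
    d=optics.capture(n); d['mtx']=np.array(d['mtx']);d['dist_coeffs']=np.array(d['dist_coeffs']);d['T']=np.array(d['T']); return d
def save(d,f,box=None,s=1):
    im=d['frame'][:,:,::-1]
    if box: im=im[box[1]:box[3],box[0]:box[2]]
    cv2.imwrite('pics/'+f,cv2.resize(im,None,fx=s,fy=s,interpolation=cv2.INTER_CUBIC))
def ray(d,uv):
    p=cv2.undistortPoints(np.array(uv,float).reshape(-1,1,2),d['mtx'],d['dist_coeffs']).reshape(-1,2)
    v=np.c_[p,np.ones(len(p))]@d['T'][:3,:3].T
    return d['T'][:3,3],v
def onz(d,uv,z):
    o,v=ray(d,uv); return o+v*((z-o[2])/v[:,2])[:,None]
def proj(d,P):
    Ti=np.linalg.inv(d['T']); r=cv2.Rodrigues(Ti[:3,:3])[0]
    return cv2.projectPoints(np.array(P,float).reshape(-1,1,3),r,Ti[:3,3],d['mtx'],d['dist_coeffs'])[0].reshape(-1,2)
E
python3 - <<'E'
from h import *
np.set_printoptions(precision=3,suppress=True)
for n in('scene','top'):
    d=cap(n); save(d,n+'0.png'); print(n,d['T'],d['mtx'][0,0])
    for t in('raw1','done1','lock_grip','board','fixture','glue','mug','sander','flower'):
        for r in optics.find_in(n,t): print(t,np.round(r['box']),round(r['conf'],2))
print(bot.get_state(), bot.hold_point_z)
E
```

```text
scene [[-0.808  0.481 -0.34   0.899]
 [ 0.589  0.644 -0.488  0.58 ]
 [-0.016 -0.595 -0.804  1.084]
 [ 0.     0.     0.     1.   ]] 372.9519183886881
raw1 [394. 283. 438. 320.] 0.91
raw1 [333. 295. 372. 342.] 0.9
done1 [310. 135. 349. 147.] 0.85
done1 [274. 214. 320. 244.] 0.78
done1 [353. 254. 390. 293.] 0.66
done1 [292. 232. 335. 266.] 0.63
done1 [398. 230. 438. 266.] 0.57
lock_grip [296. 184. 344. 245.] 0.78
board [236. 136. 313. 195.] 0.56
board [257. 179. 357. 284.] 0.15
fixture [256. 178. 364. 285.] 0.83
glue [381. 345. 405. 377.] 0.68
mug [219. 178. 244. 210.] 0.81
mug [291. 311. 322. 345.] 0.53
sander [238. 118. 266. 139.] 0.56
sander [294. 188. 347. 246.] 0.42
flower [290. 310. 325. 345.] 0.75
top [[ 0.006 -0.987  0.158  0.238]
 [-1.    -0.006  0.    -0.027]
 [ 0.001 -0.158 -0.987  1.603]
 [ 0.     0.     0.     1.   ]] 414.6965716561695
raw1 [208. 205. 224. 237.] 0.93
raw1 [218. 161. 255. 176.] 0.79
raw1 [286. 153. 354. 224.] 0.67
done1 [231. 245. 268. 258.] 0.93
done1 [292. 161. 306. 195.] 0.89
done1 [243. 191. 263. 226.] 0.79
done1 [384. 254. 413. 289.] 0.77
done1 [313. 161. 328. 196.] 0.6
done1 [373. 183. 440. 233.] 0.24
lock_grip [284. 191. 355. 206.] 0.59
board [370. 182. 440. 234.] 0.85
board [380. 140. 406. 164.] 0.26
fixture [283. 152. 352. 221.] 0.84
glue [283. 155. 354. 223.] 0.58
glue [186. 160. 205. 180.] 0.56
mug [379. 141. 409. 163.] 0.62
sander [451. 203. 475. 230.] 0.57
flower [240. 133. 267. 157.] 0.61
{'clock': 1.0, 'joint_pos': array([-1.406,  0.048,  0.099,  1.622, -0.   ,  1.443]), 'qd': array([ 0.   , -0.001, -0.002,  0.001, -0.   , -0.002]), 'joint_torque': array([  0.002, -33.866,  32.017,   0.001,  -0.   ,   0.   ]), 'eef_pos': array([ 0.152, -0.503,  0.197]), 'tcp_rot': array([ 0.   ,  0.989,  0.146, -0.   ]), 'ft_force': array([-0.544,  0.144,  0.333]), 'ft_torque': array([-0.046, -0.026,  0.003]), 'gripper_force': 0.0, 'opening': 0.08534289760904948} 0.0187
```

```bash
python3 - <<'E'
import cv2
a=cv2.imread('pics/top0.png')[120:310,170:490];cv2.imwrite('pics/a.png',cv2.resize(a,None,fx=2.5,fy=2.5,interpolation=cv2.INTER_CUBIC))
a=cv2.imread('pics/scene0.png')[105:385,195:475];cv2.imwrite('pics/b.png',cv2.resize(a,None,fx=2.1,fy=2.1,interpolation=cv2.INTER_CUBIC))
E
```

```text
(no output)
```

View pics/a.png

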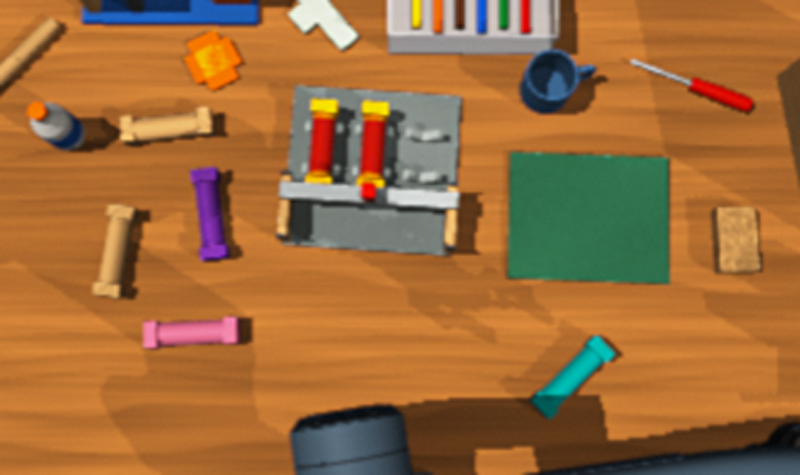

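View pics/b.png

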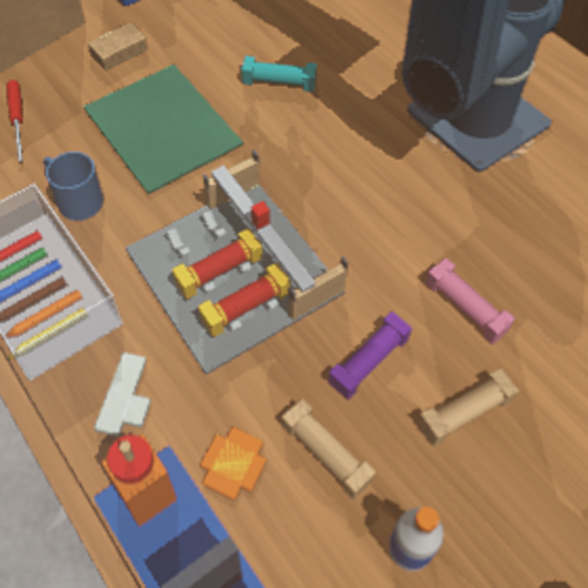

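```bash
cat >> h.py <<'E'
from scipy.optimize import minimize, least_squares
S=4
def box(x0,x1,y0,y1,z0,z1): return np.array([[x,y,z] for x in(x0,x1) for y in(y0,y1) for z in(z0,z1)])
_t=np.linspace(0,2*np.pi,24,endpoint=False)
CYL=np.concatenate([np.c_[np.full(24,x),.018*np.cos(_t),.018*np.sin(_t)] for x in(-.05,.05)])
SP=[box(-.07,-.05,-.02,.02,-.02,.02),box(.05,.07,-.02,.02,-.02,.02),CYL]
def place(P,x,y,z,a): c,s=np.cos(a),np.sin(a); return P@np.array([[c,s,0],[-s,c,0],[0,0,1]])+[x,y,z]
def render(d,parts,pose,b):
    m=np.zeros(((b[3]-b[1])*S,(b[2]-b[0])*S),np.uint8)
    for P in parts:
        q=(proj(d,place(P,*pose))+.5-[b[0],b[1]])*S
        cv2.fillConvexPoly(m,np.round(cv2.convexHull(q.astype(np.float32))*16-8).astype(np.int32),1,shift=4)
    return cv2.resize(m.astype(np.float32),(b[2]-b[0],b[3]-b[1]),interpolation=cv2.INTER_AREA)
def fit(views,parts,p0,fz=None):
    """views: list of (d,mask); p0 x,y,z,yaw"""
    W=[]
    for d,m in views:
        ys,xs=np.nonzero(m); b=[xs.min()-8,ys.min()-8,xs.max()+9,ys.max()+9]; W.append((d,m[b[1]:b[3],b[0]:b[2]].astype(np.float32),b))
    def pose(v): return (v[0],v[1],fz if fz is not None else v[3],v[2])
    def f(v): return sum(np.abs(render(d,parts,pose(v),b)-m).sum()/m.sum() for d,m,b in W)
    v0=[p0[0],p0[1],p0[3]]+([] if fz is not None else [p0[2]])
    st=[.008,.008,.08]+([] if fz is not None else [.01])
    for k in range(2):
        sim=np.array([v0]+[np.array(v0)+np.eye(len(v0))[i]*st[i] for i in range(len(v0))])
        r=minimize(f,v0,method='Nelder-Mead',options=dict(initial_simplex=sim,xatol=1e-4,fatol=1e-4)); v0=r.x
    return np.array(pose(r.x)),r.fun
def edgefit(views,segs,p0,z,R=4):
    """segs: list of 3d endpoint pairs in body frame, fit x,y,yaw to strongest gradients"""
    p=np.array(p0,float)
    for it in range(6):
        rr=R if it<3 else 2.0
        obs=[]
        for d,seg in views:
            g=cv2.GaussianBlur(d['frame'],(0,0),.7).astype(np.float32)
            for A,B in seg:
                L=np.linspace(A,B,25); q=proj(d,place(L,p[0],p[1],z,p[2])).astype(np.float32)
                t=q[-1]-q[0]; n=np.array([-t[1],t[0]])/np.linalg.norm(t)
                o=np.arange(-rr-.25,rr+.3,.25)
                mx=(q[:,None,0]+n[0]*o).astype(np.float32);my=(q[:,None,1]+n[1]*o).astype(np.float32)
                pr=cv2.remap(g,mx,my,cv2.INTER_LINEAR)
                G=np.linalg.norm(pr[:,4:]-pr[:,:-4],axis=2); k=G.argmax(1); oo=o[k+2]
                ok=(G.max(1)>20)
                for i in np.nonzero(ok)[0]: obs.append((d,L[i],q[i]+n*oo[i],n))
        byd=[(d,[o for o in obs if o[0] is d]) for d,_ in views]
        def res(v):
            return np.concatenate([np.sum((proj(d,place(np.array([o[1] for o in l]),v[0],v[1],z,v[2]))-np.array([o[2] for o in l]))*np.array([o[3] for o in l]),axis=1) for d,l in byd if l])
        r=least_squares(res,p,loss='soft_l1',f_scale=.3); p=r.x
    return p,np.median(np.abs(r.fun)),len(r.fun)
E
cat > m.py <<'E'
from h import *
np.set_printoptions(precision=4,suppress=True)
D={n:cap(n) for n in('scene','top')}
def traces(t): return {n:[(r['conf'],r['mask']) for r in optics.trace(n,t)] for n in D}
def mean(n,m): 
    px=D[n]['frame'][m]; return px.mean(0)
def fitall(t,z0):
    T=traces(t); C={}
    for n in D:
        C[n]=[(np.array(np.nonzero(m))[::-1].mean(1),m,c) for c,m in T[n] if 60<m.sum()<1500]
    for uv,m,c in C['top']:
        g=onz(D['top'],[uv],z0)[0]; ps=proj(D['scene'],[g])[0]
        k=sorted(C['scene'],key=lambda e:np.linalg.norm(e[0]-ps))
        col=mean('top',m)
        if not k or np.linalg.norm(k[0][0]-ps)>9: print(t,'top only',uv,col,g,c); views=[(D['top'],m)]; 
        else: views=[(D['top'],m),(D['scene'],k[0][1])]
        pts=np.array(np.nonzero(m)).T[:,::-1]; w=onz(D['top'],pts,z0)[:,:2]; w=w-w.mean(0); e=np.linalg.eigh(w.T@w)[1][:,1]
        a=np.arctan2(e[1],e[0])
        p,f=fit(views,SP,[g[0],g[1],z0,a],None if len(views)>1 else z0); print(t,uv.round(1),'rgb',col.round(),'pose',p,'err',round(f,3),len(views),round(c,2))
E
cat > f.py <<'E'
from m import *
fitall('raw1',.02); fitall('done1',.0475)
B=.001*np.array
def pairs(l): return [(np.array(a)/1000,np.array(b)/1000) for a,b in l]
fx=pairs([((105,-125,12),(105,125,12)),((-40,132,12),(98,132,12)),((-40,-132,12),(98,-132,12))])
g=onz(D['top'],[[0,0]],.012)
c=onz(D['top'],[[170+297/2.5,120+87/2.5],[170+462/2.5,120+96/2.5],[170+447/2.5,120+254/2.5],[170+278/2.5,120+240/2.5]],.012); print(c)
u=(c[0]+c[1]-c[2]-c[3])[:2]; a=np.arctan2(u[1],u[0]); m=c.mean(0)[:2]+.0225*np.array([np.cos(a),np.sin(a)])
for v in(['top'],['scene'],['top','scene']): print('fix',v,edgefit([(D[n],fx) for n in v],[],[*m,a],0))
bd=pairs([((100,-125,10),(100,125,10)),((-100,-125,10),(-100,125,10)),((-100,-125,10),(100,-125,10)),((-100,125,10),(100,125,10))])
c=onz(D['top'],[[170+(511+669)/5,120+(152+283)/5]],.01)[0]
for v in(['top'],['scene'],['top','scene']): print('board',v,edgefit([(D[n],bd) for n in v],[],[c[0],c[1],-.03],0))
E
python3 f.py
```

```text
raw1 [215.6 220. ] rgb [178. 132.  76.] pose [0.4246 0.3974 0.0169 3.0253] err 0.221 2 0.97
raw1 [236.3 170.3] rgb [201. 153.  90.] pose [0.6221 0.326  0.0164 1.6767] err 0.198 2 0.79
done1 [397.6 270.6] rgb [  7. 144. 137.] pose [ 0.2368 -0.2996  0.0156  2.3606] err 0.386 2 0.92
done1 [318.5 175.6] rgb [192.  81.  20.] pose [0.5859 0.0033 0.0463 3.0965] err 0.463 2 0.84
done1 [245.1 252.9] rgb [214. 109. 137.] pose [0.3    0.2758 0.0153 1.6339] err 0.202 2 0.81
done1 [298.  176.7] rgb [195.  81.  15.] pose [0.5867 0.0811 0.0448 3.0931] err 0.42 2 0.79
done1 [253.4 206. ] rgb [108.  43. 136.] pose [ 0.4828  0.2546  0.0178 -2.9904] err 0.164 2 0.6Traceback (most recent call last):
  File "f.py", line 3, in <module>
    B=.001*np.array
      ~~~~^~~~~~~~~
TypeError: unsupported operand type(s) for *: 'float' and 'builtin_function_or_method'
```

```bash
sed -i '/^B=/d;/^fitall/d' f.py; python3 f.py
```

```text
[[ 0.6871  0.1216  0.012 ]
 [ 0.6739 -0.1396  0.012 ]
 [ 0.4224 -0.1151  0.012 ]
 [ 0.4427  0.1462  0.012 ]]
fix ['top'] (array([ 0.5792,  0.0018, -0.0572]), np.float64(0.2617958266841131), 75)
fix ['scene'] (array([ 0.581 ,  0.0057, -0.0598]), np.float64(0.2482785169058122), 75)
fix ['top', 'scene'] (array([ 0.5803,  0.004 , -0.0608]), np.float64(0.25710525336941215), 149)
board ['top'] (array([ 0.4828, -0.3349, -0.0332]), np.float64(0.2133296284285796), 99)
board ['scene'] (array([ 0.4875, -0.327 , -0.0382]), np.float64(0.28437959342974406), 97)
board ['top', 'scene'] (array([ 0.4848, -0.3335, -0.0336]), np.float64(0.5022106197843296), 195)
```

done1/done2 candidates (top px): (298,177) and (318,176) are red with yellow ends and sit in the V stations, so they fit. (398,271) is turquoise, (245,253) pink and (253,206) purple: look-alikes, leave alone. Raw candidates: (216,220) and (236,170) have pale bodies with square ends, so they fit. The plain stick near (180,140) has no square ends, so it isn't one.

```bash
python3 - <<'E'
import cv2
a=cv2.imread('pics/top0.png')[130:240,190:350];cv2.imwrite('pics/c.png',cv2.resize(a,None,fx=5,fy=5,interpolation=cv2.INTER_CUBIC))
E
```

```text
(no output)
```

View pics/c.png

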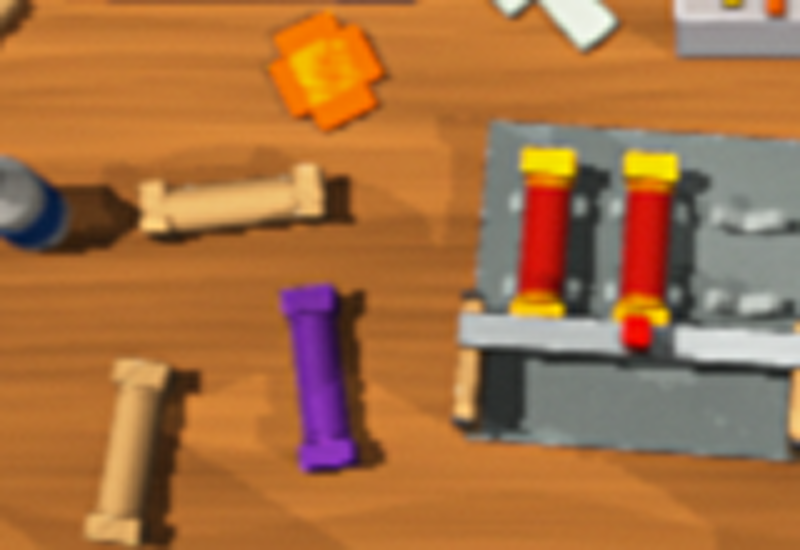

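Call:
{"name": "step_arm", "arguments": {"moves": [[[0,0,-0.04],-0.18],[[0,0,-0.04],-0.18],[[0,0,0],-0.18],[[0,0,0],-0.18],[[0,0,0],-0.18],[[0,0,0],-0.18],[[0,0,0],-0.18],[[0,0,0],-0.18]], "fingers": 0.2, "force": 30}}

```text
clock: 2.4
eef_pos: [0.1515, -0.5027, 0.2768]
tcp_rot: [0.0, 0.645, 0.764, -0.0]
ft_force: [0.2, 0.3, 0.3]
opening: 0.051
gripper_force: 0.0
```

Call:
{"name": "step_arm", "arguments": {"moves": [[[0,0,0],-0.17],[[0,0,0],-0.17],[[0,0,0],-0.17],[[0,0,0],-0.17],[[0,0,0],-0.17],[[0,0,0],-0.17],[[0,0,0],-0.17],[[0,0,0],-0.16]]}}

```text
clock: 3.4
eef_pos: [0.1515, -0.5027, 0.2768]
tcp_rot: [0.0, 0.027, 1.0, -0.0]
ft_force: [-0.2, 0.3, -0.2]
opening: 0.0513
gripper_force: 0.0
```

Call:
{"name": "step_arm", "arguments": {"moves": [[[-0.028,0.044,0],0],[[-0.028,0.044,0],0],[[-0.028,0.044,0],0],[[-0.028,0.044,0],0],[[-0.028,0.044,0],0],[[-0.028,0.044,0],0],[[-0.028,0.044,0],0],[[-0.028,0.044,0],0]]}}

```text
clock: 4.4
eef_pos: [0.3967, -0.163, 0.2771]
tcp_rot: [0.0, 0.029, 1.0, -0.0]
ft_force: [0.8, -0.5, 0.2]
opening: 0.0514
gripper_force: 0.0
```

```bash
cat > go.py <<'E'
import sys, numpy as np
from bench import bot
def q2psi(q): w,x,y,z=q; return np.arctan2(2*(x*y+w*z),1-2*(y*y+z*z))
F=(.5805,.0035,-.059)
def go(x,y,z,psi):
    s=bot.get_state(); p=np.array(s['eef_pos']); a=q2psi(s['tcp_rot'])
    w=np.array([x,y,z])-p; t=-((psi-a+np.pi)%(2*np.pi)-np.pi)
    c,q=np.cos(psi),np.sin(psi)
    print('turn',round(t,3),'then',np.round([c*w[0]+q*w[1],q*w[0]-c*w[1],-w[2]],4),'pos',np.round(p,4),'psi',round(a,3),'j6',round(s['joint_pos'][5],2),'f',np.round(s['ft_force'],1),'open',round(s['opening'],4))
def fx(u,v): c,s=np.cos(F[2]),np.sin(F[2]); return F[0]+c*u-s*v,F[1]+s*u+c*v
if __name__=='__main__':
    a=sys.argv[1:]
    if a[0]=='fx': X,Y=fx(float(a[1]),float(a[2])); go(X,Y,float(a[3]),np.pi+F[2])
    else: go(*map(float,a))
E
python3 go.py fx -.066 0 .103
```

```text
turn 0.0 then [-0.1077  0.177   0.1741] pos [ 0.3967 -0.163   0.2771] psi 3.083 j6 -0.49 f [ 0.8 -0.5  0.2] open 0.0514
```

Call:
{"name": "step_arm", "arguments": {"moves": [[[-0.027,0.044,0],0],[[-0.027,0.044,0],0],[[-0.027,0.044,0],0],[[-0.027,0.045,0],0],[[0,0,0.04],0],[[0,0,0.04],0],[[0,0,0.04],0],[[0,0,0.03],0]]}}

```text
clock: 5.4
eef_pos: [0.5132, 0.0062, 0.1247]
tcp_rot: [-0.001, 0.029, 1.0, 0.0]
ft_force: [-0.2, -0.7, 0.1]
opening: 0.0511
gripper_force: 0.0
```

Call:
{"name": "step_arm", "arguments": {"moves": [[[0,0,0.024],0],[[0,0,0],0]]}}

```text
clock: 5.65
eef_pos: [0.5118, 0.0062, 0.1003]
tcp_rot: [-0.003, 0.029, 1.0, 0.0]
ft_force: [-0.4, 0.6, -0.1]
opening: 0.051
gripper_force: 0.0
```

Call:
{"name": "step_arm", "arguments": {"moves": [[[0,0,0],0],[[0,0,0],0],[[0,0,0],0],[[0,0,0],0],[[0,0,0],0]], "fingers": -1, "force": 25}}

```text
clock: 6.28
eef_pos: [0.5141, 0.0059, 0.103]
tcp_rot: [0.0, 0.029, 1.0, 0.0]
ft_force: [-0.7, -0.1, -0.2]
opening: -0.0001
gripper_force: 0.0
```

```bash
python3 - <<'E'
from h import *
np.set_printoptions(precision=4,suppress=True)
from go import F
d=cap('top'); e=cap('scene'); 
o=onz(d,[[317.1,195.9]],.136)[0]; print(o)
c,s=np.cos(F[2]),np.sin(F[2]); w=o[:2]-F[:2]; print('local',[c*w[0]+s*w[1],-s*w[0]+c*w[1]])
import cv2
a=d['frame'][150:230,270:370,::-1]; b=e['frame'][165:265,260:360,::-1]
cv2.imwrite('pics/d.png',np.hstack([cv2.resize(a,(400,320),interpolation=2),cv2.resize(b,(400,400),interpolation=2)[:320]]))
E
```

```text
[0.5002 0.0054 0.136 ]
local [np.float64(-0.08025099770240669), np.float64(-0.0028339727302771414)]
```

View pics/d.png

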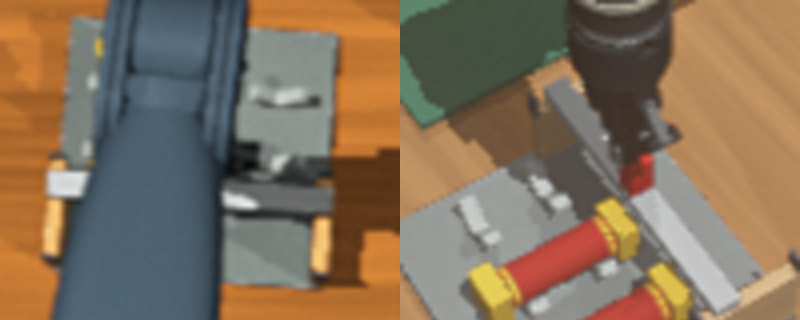

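```bash
python3 - <<'E'
from h import *
from go import F,fx
np.set_printoptions(precision=4,suppress=True)
T=cv2.imread('pics/top0.png')[:,:,::-1].astype(int);Sc=cv2.imread('pics/scene0.png')[:,:,::-1].astype(int)
d=cap('top'); e=cap('scene'); N=e['frame'].astype(int)
def red(I,b):
    r=I[b[1]:b[3],b[0]:b[2]]; m=(r[...,0]>120)&(r[...,1]<70)&(r[...,2]<70); y,x=np.nonzero(m); return len(x),x.mean()+b[0],y.mean()+b[1],x.min()+b[0],x.max()+b[0],y.min()+b[1],y.max()+b[1]
print('top0',red(T,[308,190,328,206])); print('sc0',red(Sc,[305,193,330,218])); print('now',red(N,[305,193,330,222]))
def gp(t): 
    P=np.array([[*fx(-.066-t+a,b),z] for a in(-.012,.012) for b in(-.011,.011) for z in(.094,.136)]); return P
for t in(0,.01,.02): 
    for n,c in(('top',d),('scene',e)):
        q=proj(c,gp(t)); print(t,n,q.mean(0),q.min(0),q.max(0))
s=bot.get_state(); print('tcp px',proj(e,[s['eef_pos']]))
E
```

```text
top0 (30, np.float64(317.2), np.float64(195.73333333333332), np.int64(315), np.int64(320), np.int64(193), np.int64(198))
sc0 (36, np.float64(319.3611111111111), np.float64(208.27777777777777), np.int64(315), np.int64(322), np.int64(205), np.int64(212))
now (30, np.float64(319.73333333333335), np.float64(208.8), np.int64(306), np.int64(322), np.int64(203), np.int64(221))
0 top [316.7043 193.0163] [313.3014 188.4969] [320.0107 197.4457]
0 scene [315.8291 208.4195] [310.5885 200.5514] [320.9456 216.2631]
0.01 top [316.5178 195.71  ] [313.1085 191.2191] [319.8304 200.1105]
0.01 scene [318.4719 207.0179] [313.2782 199.1618] [323.5417 214.8504]
0.02 top [316.3309 198.4093] [312.9152 193.947 ] [319.6496 202.7808]
0.02 scene [321.1009 205.6237] [315.9538 197.7794] [326.1244 213.4449]
tcp px [[315.8187 210.2686]]
```

```bash
python3 - <<'E'
from h import *
from go import F,fx
np.set_printoptions(precision=4,suppress=True)
d=cap('top'); e=cap('scene'); save(e,'e.png',[280,180,360,240],10)
d['frame']=cv2.imread('pics/top0.png')[:,:,::-1].copy(); e['frame']=cv2.imread('pics/scene0.png')[:,:,::-1].copy()
# profile of edges: for each travel, gradient along the bar's far-top and near-top edges
for n,c in(('top',d),('scene',e)):
    g=cv2.GaussianBlur(c['frame'],(0,0),.6).astype(np.float32)
    L=np.r_[np.linspace(-.125,-.03,30),np.linspace(.03,.125,30)]
    us=np.arange(-.12,-.03,.002); prof=[]
    for u in us:
        q=proj(c,[[*fx(u,v),.094] for v in L]).astype(np.float32)
        prof.append(cv2.remap(g,q[:,:1],q[:,1:],cv2.INTER_LINEAR).reshape(-1,3).mean(1).mean())
    print(n,list(zip((us*1000).astype(int).tolist(),np.round(prof).astype(int).tolist())))
E
```

```text
top [(-120, 112), (-118, 112), (-115, 112), (-113, 112), (-111, 113), (-109, 113), (-107, 113), (-105, 112), (-103, 108), (-101, 99), (-99, 86), (-97, 74), (-95, 69), (-93, 79), (-91, 102), (-89, 135), (-87, 168), (-85, 188), (-83, 198), (-81, 200), (-79, 200), (-77, 201), (-75, 200), (-73, 200), (-71, 197), (-69, 190), (-67, 174), (-65, 153), (-63, 135), (-61, 121), (-59, 112), (-57, 106), (-55, 100), (-53, 99), (-51, 102), (-49, 107), (-47, 112), (-45, 115), (-43, 118), (-41, 119), (-39, 117), (-37, 114), (-35, 111), (-33, 108), (-31, 107)]
scene [(-120, 128), (-118, 128), (-115, 130), (-113, 133), (-111, 134), (-109, 135), (-107, 134), (-105, 134), (-103, 134), (-101, 133), (-99, 133), (-97, 133), (-95, 132), (-93, 133), (-91, 135), (-89, 141), (-87, 152), (-85, 166), (-83, 176), (-81, 181), (-79, 183), (-77, 183), (-75, 184), (-73, 184), (-71, 185), (-69, 184), (-67, 179), (-65, 167), (-63, 146), (-61, 125), (-59, 113), (-57, 110), (-55, 109), (-53, 109), (-51, 109), (-49, 109), (-47, 108), (-45, 108), (-43, 109), (-41, 109), (-39, 108), (-37, 107), (-35, 109), (-33, 113), (-31, 116)]
```

View pics/e.png

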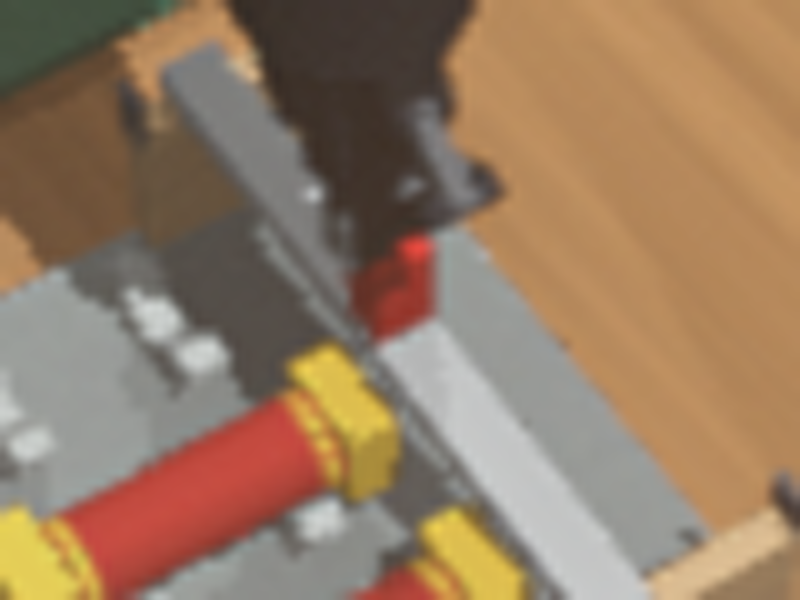

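```bash
python3 - <<'E'
from h import *
from go import F,fx
e=cap('scene');d=cap('top')
for nm,c,L in(('scene',e,np.linspace(.04,.12,30)),('top',d,np.linspace(-.125,-.09,20))):
    g=cv2.GaussianBlur(c['frame'],(0,0),.6).astype(np.float32)
    out=[]
    for u in np.arange(-.14,-.03,.003):
        q=proj(c,[[*fx(u,v),.094] for v in L]).astype(np.float32)
        out.append((round(u*1000),int(cv2.remap(g,q[:,:1],q[:,1:],cv2.INTER_LINEAR).mean())))
    print(nm,out)
s=bot.get_state(); print(s['gripper_force'],s['opening'],s['ft_force'])
E
```

```text
scene [(-140, 140), (-137, 141), (-134, 141), (-131, 139), (-128, 139), (-125, 139), (-122, 140), (-119, 141), (-116, 144), (-113, 150), (-110, 152), (-107, 152), (-104, 152), (-101, 152), (-98, 152), (-95, 152), (-92, 153), (-89, 162), (-86, 180), (-83, 193), (-80, 195), (-77, 196), (-74, 197), (-71, 196), (-68, 191), (-65, 168), (-62, 134), (-59, 120), (-56, 119), (-53, 123), (-50, 129), (-47, 132), (-44, 132), (-41, 127), (-38, 119), (-35, 120), (-32, 123)]
top [(-140, 134), (-137, 136), (-134, 137), (-131, 137), (-128, 137), (-125, 136), (-122, 136), (-119, 135), (-116, 134), (-113, 134), (-110, 132), (-107, 129), (-104, 119), (-101, 102), (-98, 81), (-95, 68), (-92, 71), (-89, 90), (-86, 101), (-83, 105), (-80, 105), (-77, 104), (-74, 103), (-71, 98), (-68, 84), (-65, 68), (-62, 57), (-59, 53), (-56, 54), (-53, 58), (-50, 64), (-47, 72), (-44, 79), (-41, 93), (-38, 113), (-35, 133), (-32, 142)]
0.0 -6.691651195190304e-05 [ 1.18298429 -0.25989503  0.26440038]
```

```bash
python3 - <<'E'
from h import *
from go import F,fx
np.set_printoptions(precision=4,suppress=True)
d=cap('top'); e=cap('scene')
d['frame']=cv2.imread('pics/top0.png')[:,:,::-1].copy(); e['frame']=cv2.imread('pics/scene0.png')[:,:,::-1].copy()
V=[]
for c,b in((d,[308,188,328,206]),(e,[303,190,332,220])):
    I=c['frame'].astype(int); m=(I[...,0]>1.9*I[...,1])&(I[...,0]>1.9*I[...,2])&(I[...,0]>70)
    k=np.zeros(m.shape,bool); k[b[1]:b[3],b[0]:b[2]]=1; m&=k
    n,l,st,ce=cv2.connectedComponentsWithStats(m.astype(np.uint8)); 
    print([(s.tolist(),q) for s,q in zip(st[1:],ce[1:])])
    j=1+np.argmin([np.linalg.norm(q-[318,203]) if s[4]>8 else 99 for s,q in zip(st[1:],ce[1:])]); V.append((c,l==j))
for c,m in V:
    y,x=np.nonzero(m); print('\n'.join(''.join('#' if m[r,k] else '.' for k in range(x.min()-2,x.max()+3)) for r in range(y.min()-1,y.max()+2)))
def f(v):
    t=0
    for c,m in V:
        y,x=np.nonzero(m); b=[x.min()-10,y.min()-10,x.max()+11,y.max()+11]
        R=render(c,[box(-.012,.012,-.011,.011,v[2],v[3])],(v[0],v[1],0,F[2]),b); t+=np.abs(R-m[b[1]:b[3],b[0]:b[2]]).sum()
    return t
for z0 in(.094,):
  for zt in(.11,.136):
    v0=[.505,.006,z0,zt]
    r=minimize(f,v0,method='Nelder-Mead',options=dict(initial_simplex=np.array([v0]+[np.array(v0)+np.eye(4)[i]*.01 for i in range(4)]),maxiter=800)); print(r.x,r.fun)
E
```

```text
[([314, 188, 9, 2, 17], array([318.0588, 188.4706])), ([314, 193, 7, 7, 43], array([317., 196.]))]
[([315, 201, 8, 12, 73], array([318.8219, 206.5479]))]
...........
...#####...
..######...
..#######..
..#######..
..#######..
...######..
...#####...
...........
............
......##....
....#####...
..#######...
..########..
..########..
...#######..
...#######..
...#######..
...#######..
....######..
....#####...
....####....
............
[0.5026 0.006  0.1036 0.1247] 34.5625
[0.5031 0.007  0.1053 0.1255] 34.375
```

Call:
{"name": "step_arm", "arguments": {"moves": [[[0,0,0],0],[[0,0,0],0],[[0,0,0],0],[[0,0,0],0],[[0.012,0,0.001],0],[[0,0,0],0]], "fingers": 0.2}}

```text
clock: 7.52
eef_pos: [0.5009, 0.0068, 0.1017]
tcp_rot: [-0.0, 0.029, 1.0, 0.0]
ft_force: [0.0, -0.2, -0.1]
opening: 0.0512
gripper_force: 0.0
```

Call:
{"name": "step_arm", "arguments": {"moves": [[[0,0,0],0],[[0,0,0],0],[[0,0,0],0],[[0,0,0],0],[[0,0,0],0]], "fingers": -1}}

```text
clock: 8.15
eef_pos: [0.5021, 0.0066, 0.1018]
tcp_rot: [0.0, 0.029, 1.0, -0.0]
ft_force: [-0.7, -0.5, -0.2]
opening: -0.0001
gripper_force: 0.0
```

```bash
python3 - <<'E'
from h import *
e=cap('scene'); d=cap('top'); 
a=e['frame'][150:240,270:370,::-1]; b=d['frame'][150:240,270:370,::-1]
cv2.imwrite('pics/f.png',np.hstack([cv2.resize(a,(400,360),interpolation=2),cv2.resize(b,(400,360),interpolation=2)]))
s=bot.get_state();p=s['eef_pos']
for dz in(0,.02,.05,.1): print(proj(e,[p+[0,0,dz]]),proj(d,[p+[0,0,dz]]))
E
```

```text
[[318.94135473 208.78274121]] [[316.95935261 197.04468635]]
[[318.83961878 205.14751801]] [[316.84614606 196.08804928]]
[[318.68174652 199.50631332]] [[316.67065253 194.6050487 ]]
[[318.40358289 189.56640807]] [[316.36195742 191.99638799]]
```

View pics/f.png

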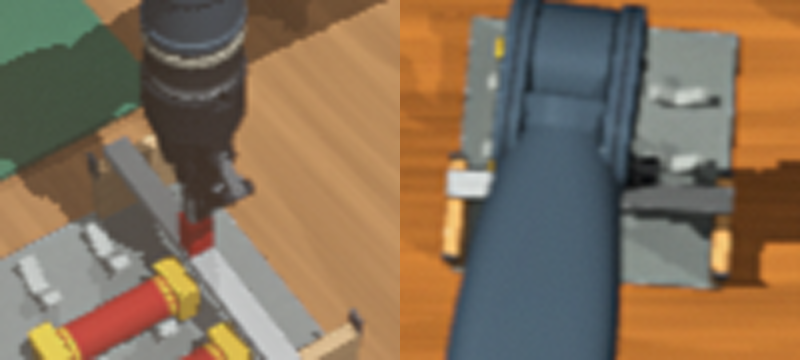

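Call:
{"name": "step_arm", "arguments": {"moves": [[[0,0,-0.05],0],[[0,0,-0.05],0],[[0,0,0],0],[[0,0,0],0]]}}

```text
clock: 8.75
eef_pos: [0.5022, 0.0066, 0.2017]
tcp_rot: [0.0, 0.029, 1.0, -0.0]
ft_force: [0.5, -0.3, -1.0]
opening: -0.0002
gripper_force: 0.0
```

```bash
python3 - <<'E'
from h import *
e=cap('scene'); a=e['frame'][130:240,270:370,::-1].copy()
a=cv2.resize(a,None,fx=5,fy=5,interpolation=2)
s=bot.get_state();p=s['eef_pos']
from go import F,fx
def mark(P,col):
    for q in proj(e,P): cv2.circle(a,tuple(int(v) for v in (q+.5-[270,130])*5),3,col,-1)
mark([p],(0,255,0)); mark([p+[0,0,.0187]],(255,255,0))
mark([[*fx(-.0765+i,j),z] for i in(-.012,.012) for j in(-.011,.011) for z in(.136,.094)],(255,0,255))
print(p); cv2.imwrite('pics/g.png',a)
E
```

```text
[0.50153953 0.00668946 0.2006852 ]
```

View pics/g.png

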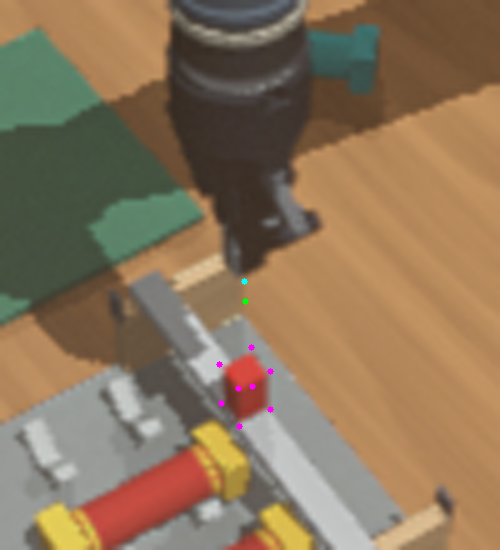

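Call:
{"name": "step_arm", "arguments": {"moves": [[[0,0,0.04],0],[[0,0,0.04],0],[[0,0,0.015],0],[[0,0,0.005],0],[[0,0,0.005],0],[[0,0,0],0]], "fingers": 0.2}}

```text
clock: 9.55
eef_pos: [0.5028, 0.0065, 0.0978]
tcp_rot: [0.001, 0.029, 1.0, -0.0]
ft_force: [0.4, 0.4, 0.3]
opening: 0.0513
gripper_force: 0.0
```

```bash
python3 - <<'E'
from h import *
e=cap('scene');d=cap('top')
print(proj(e,[[0,0,0]]),proj(d,[[0,0,0]]))
a=e['frame'][110:240,270:470,::-1].copy()
a=cv2.resize(a,None,fx=4,fy=4,interpolation=2)
p=bot.get_state()['eef_pos']
for P in([0,0,0],p,p+[0,.025,0],p-[0,.025,0]): cv2.circle(a,tuple(int(v) for v in (proj(e,[P])[0]+.5-[270,110])*4),3,(0,255,0),-1)
print(p,bot.get_state()['opening'],bot.get_state()['ft_force']); cv2.imwrite('pics/h.png',a)
E
```

```text
[[421.90929452 160.2586308 ]] [[318.10779058 334.40554781]]
[0.50297419 0.00652006 0.09804526] 0.051420897862564964 [ 0.8353549   0.39648747 -0.08350225]
```

View pics/h.png

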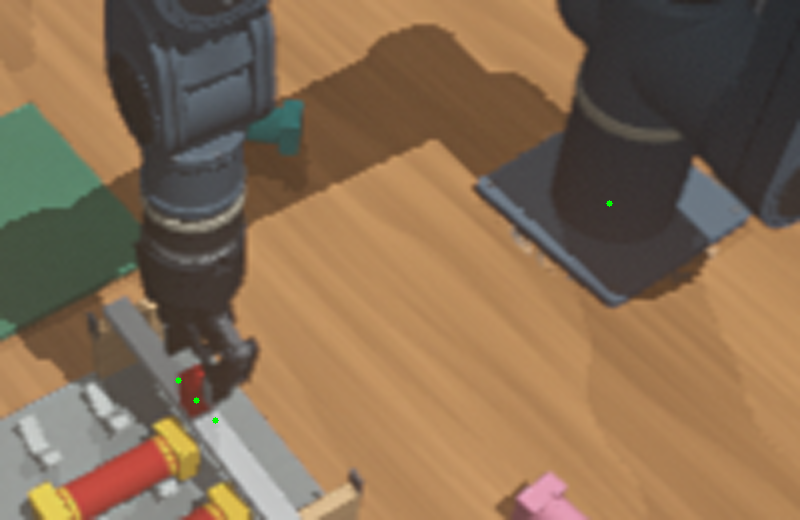

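Call:
{"name": "step_arm", "arguments": {"moves": [[[0,0,0.004],0],[[0,0,0.004],0],[[0,0,0],0],[[0,0,0],0]]}}

```text
clock: 10.15
eef_pos: [0.5019, 0.0066, 0.0887]
tcp_rot: [-0.0, 0.029, 1.0, 0.0]
ft_force: [0.2, -0.1, 0.2]
opening: 0.0512
gripper_force: 0.0
```

Call:
{"name": "step_arm", "arguments": {"moves": [[[0,0,0.003],0],[[0,0,0.003],0],[[0,0,0],0],[[0,0,0],0]]}}

```text
clock: 10.65
eef_pos: [0.5021, 0.0066, 0.0828]
tcp_rot: [-0.0, 0.029, 1.0, 0.0]
ft_force: [0.5, -0.2, -0.3]
opening: 0.0512
gripper_force: 0.0
```

Call:
{"name": "step_arm", "arguments": {"moves": [[[0,0,0.004],0],[[0,0,0],0],[[0,0,0],0]]}}

```text
clock: 11.02
eef_pos: [0.502, 0.0066, 0.0787]
tcp_rot: [-0.0, 0.029, 1.0, -0.0]
ft_force: [-0.4, -0.6, 0.5]
opening: 0.0515
gripper_force: 0.0
```

Call:
{"name": "step_arm", "arguments": {"moves": [[[0,0,0],0],[[0,0,0],0],[[0,0,0],0],[[0,0,0],0],[[0,0,0],0]], "fingers": -1}}

```text
clock: 11.65
eef_pos: [0.5022, 0.007, 0.079]
tcp_rot: [0.0, 0.029, 1.0, 0.0]
ft_force: [-1.1, 3.1, 1.4]
opening: 0.0212
gripper_force: 28.0
```

Call:
{"name": "step_arm", "arguments": {"moves": [[[0.008,0,0],0],[[0.008,0,0],0],[[0.008,0,0],0],[[0.008,0,0],0],[[0.008,0,0],0],[[0.006,0,0],0],[[0,0,0],0],[[0,0,0],0]]}}

```text
clock: 12.65
eef_pos: [0.4548, 0.0099, 0.079]
tcp_rot: [-0.001, 0.029, 1.0, 0.0]
ft_force: [-1.6, 5.7, 3.3]
opening: 0.0216
gripper_force: 28.4
```

Call:
{"name": "step_arm", "arguments": {"moves": [[[0.004,0,0],0],[[0.004,0,0],0],[[0.004,0,0],0],[[0,0,0],0],[[0,0,0],0]]}}

```text
clock: 13.28
eef_pos: [0.4485, 0.0102, 0.0791]
tcp_rot: [0.004, 0.029, 1.0, 0.001]
ft_force: [11.8, 5.2, -5.1]
opening: 0.0215
gripper_force: 27.1
```

Call:
{"name": "step_arm", "arguments": {"moves": [[[-0.004,0,0],0],[[0,0,0],0],[[0,0,0],0],[[0,0,0],0],[[0,0,-0.04],0],[[0,0,-0.04],0],[[0,0,-0.02],0]], "fingers": 0.2}}

```text
clock: 14.15
eef_pos: [0.4491, 0.0095, 0.1815]
tcp_rot: [0.002, 0.029, 1.0, -0.0]
ft_force: [0.6, 0.6, -1.8]
opening: 0.051
gripper_force: 0.0
```

Call:
{"name": "step_arm", "arguments": {"moves": [[[0.04,0,0],0],[[0.04,0,0],0],[[0.02,0,0.03],0],[[0,0,0.05],0],[[0,0,0.05],0],[[0,0,0.03],0],[[0,0,0],0]], "fingers": -1}}

```text
clock: 15.02
eef_pos: [0.3452, 0.016, 0.0163]
tcp_rot: [-0.003, 0.029, 1.0, 0.0]
ft_force: [-0.8, 0.6, 0.5]
opening: 0.0002
gripper_force: 0.0
```

```bash
python3 - <<'E'
from h import *
e=cap('scene');d=cap('top')
a=np.hstack([cv2.resize(e['frame'][130:260,270:400,::-1],None,fx=3,fy=3,interpolation=2),cv2.resize(d['frame'][140:270,255:385,::-1],None,fx=3,fy=3,interpolation=2)])
p=bot.get_state()['eef_pos']
cv2.circle(a,tuple(int(v) for v in (proj(e,[p])[0]+.5-[270,130])*3),2,(0,255,0),-1)
cv2.imwrite('pics/i.png',a);print(p)
E
```

```text
[0.34872917 0.01552609 0.01973119]
```

View pics/i.png

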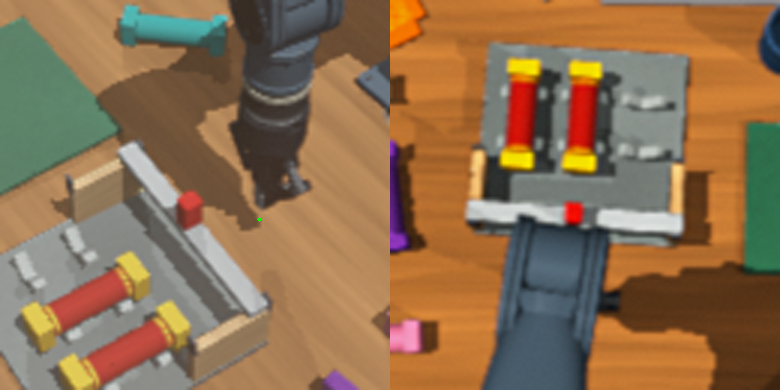

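Bar is open at its stop (its grip is at top-crop (573,213)), and both red spindles are uncovered. The fingertips show about 5 px above the reported TCP, so I'll probe the table to calibrate z.

Call:
{"name": "step_arm", "arguments": {"moves": [[[0,0,0.005],0],[[0,0,0.005],0],[[0,0,0.005],0],[[0,0,0.005],0],[[0,0,0],0],[[0,0,0],0]]}}

```text
clock: 15.88
eef_pos: [0.3483, 0.0157, -0.0012]
tcp_rot: [-0.0, 0.029, 1.0, 0.0]
ft_force: [-0.8, -0.0, -0.6]
opening: 0.0
gripper_force: 0.0
```

Call:
{"name": "step_arm", "arguments": {"moves": [[[0,0,0.004],0],[[0,0,0.004],0],[[0,0,0],0],[[0,0,0],0]]}}

```text
clock: 16.38
eef_pos: [0.3482, 0.0157, -0.0093]
tcp_rot: [-0.0, 0.029, 1.0, 0.0]
ft_force: [0.9, -0.7, -0.2]
opening: -0.0
gripper_force: 0.0
```

Call:
{"name": "step_arm", "arguments": {"moves": [[[0,0,0.004],0],[[0,0,0.004],0],[[0,0,0],0],[[0,0,0],0]]}}

```text
clock: 16.88
eef_pos: [0.3483, 0.0157, -0.0172]
tcp_rot: [-0.0, 0.029, 1.0, 0.0]
ft_force: [0.7, -0.0, 0.4]
opening: 0.0
gripper_force: 0.0
```

Call:
{"name": "step_arm", "arguments": {"moves": [[[0,0,0.003],0],[[0,0,0.003],0],[[0,0,0],0],[[0,0,0],0]]}}

```text
clock: 17.38
eef_pos: [0.3483, 0.0157, -0.0232]
tcp_rot: [-0.0, 0.029, 1.0, 0.0]
ft_force: [-1.1, -0.4, -0.4]
opening: -0.0002
gripper_force: 0.0
```

Call:
{"name": "step_arm", "arguments": {"moves": [[[0,0,0.003],0],[[0,0,0],0],[[0,0,0],0]]}}

```text
clock: 17.75
eef_pos: [0.3483, 0.0157, -0.0262]
tcp_rot: [-0.0, 0.029, 1.0, 0.0]
ft_force: [0.5, -0.5, -0.2]
opening: 0.0004
gripper_force: 0.0
```

Call:
{"name": "step_arm", "arguments": {"moves": [[[0,0,0.002],0],[[0,0,0],0],[[0,0,0],0]]}}

```text
clock: 18.12
eef_pos: [0.3483, 0.0157, -0.0282]
tcp_rot: [-0.0, 0.029, 1.0, 0.0]
ft_force: [-0.7, 0.0, 1.3]
opening: -0.0001
gripper_force: 0.0
```

Call:
{"name": "step_arm", "arguments": {"moves": [[[0,0,0.002],0],[[0,0,0],0],[[0,0,0],0]]}}

```text
clock: 18.5
eef_pos: [0.3483, 0.0157, -0.0302]
tcp_rot: [-0.0, 0.029, 1.0, 0.0]
ft_force: [-0.1, 0.2, 0.2]
opening: -0.0001
gripper_force: 0.0
```

Call:
{"name": "step_arm", "arguments": {"moves": [[[0,0,0.002],0],[[0,0,0],0],[[0,0,0],0]]}}

```text
clock: 18.88
eef_pos: [0.3483, 0.0157, -0.0322]
tcp_rot: [-0.0, 0.029, 1.0, -0.0]
ft_force: [-0.4, 0.3, -0.1]
opening: -0.0
gripper_force: 0.0
```

Call:
{"name": "step_arm", "arguments": {"moves": [[[0,0,0.002],0],[[0,0,0],0],[[0,0,0],0]]}}

```text
clock: 19.25
eef_pos: [0.3483, 0.0157, -0.0342]
tcp_rot: [-0.0, 0.029, 1.0, 0.0]
ft_force: [0.1, 0.7, -0.0]
opening: -0.0
gripper_force: 0.0
```

Call:
{"name": "step_arm", "arguments": {"moves": [[[0,0,0.002],0],[[0,0,0],0],[[0,0,0],0]]}}

```text
clock: 19.62
eef_pos: [0.3485, 0.0156, -0.0345]
tcp_rot: [0.0, 0.029, 1.0, -0.0]
ft_force: [-5.1, 0.4, 10.1]
opening: -0.0001
gripper_force: 5.3
```

Call:
{"name": "step_arm", "arguments": {"moves": [[[0,0,-0.03],0],[[0,0,-0.04],0],[[0,0,-0.04],0],[[0,0,-0.04],0],[[0,0,-0.035],0],[[-0.04,0,0],0],[[-0.04,0,0],0],[[-0.04,0,0],0]], "fingers": 0.42}}

```text
clock: 20.62
eef_pos: [0.4695, 0.0085, 0.149]
tcp_rot: [0.0, 0.029, 1.0, -0.0]
ft_force: [0.3, -0.6, -0.1]
opening: 0.0606
gripper_force: 0.0
```

```bash
python3 go.py fx .004 0 -.004
```

```text
turn 0.0 then [-0.1151  0.0015  0.153 ] pos [0.4695 0.0085 0.149 ] psi 3.083 j6 -0.07 f [ 0.3 -0.6 -0.1] open 0.0606
```

Call:
{"name": "step_arm", "arguments": {"moves": [[[-0.039,0.001,0],0],[[-0.039,0,0],0],[[-0.037,0,0],0],[[0,0,0.04],0],[[0,0,0.04],0],[[0,0,0.035],0],[[0,0,0.025],0],[[0,0,0.013],0]]}}

```text
clock: 21.62
eef_pos: [0.5814, 0.003, -0.0065]
tcp_rot: [-0.002, 0.029, 1.0, 0.0]
ft_force: [-0.7, 0.6, 0.3]
opening: 0.0608
gripper_force: 0.0
```

Call:
{"name": "step_arm", "arguments": {"moves": [[[0,0,0],0],[[0,0,0],0],[[0,0,0],0],[[0,0,0],0],[[0,0,0],0]], "fingers": -1, "force": 40}}

```text
clock: 22.25
eef_pos: [0.584, 0.0026, -0.0031]
tcp_rot: [0.001, 0.029, 1.0, -0.0]
ft_force: [0.0, -1.0, 1.3]
opening: 0.0346
gripper_force: 40.6
```

Call:
{"name": "step_arm", "arguments": {"moves": [[[0,0,-0.02],0],[[0,0,-0.04],0],[[0,0,-0.04],0],[[0,0,-0.04],0],[[0,0,-0.01],0],[[0,0,0],0]]}}

```text
clock: 23.0
eef_pos: [0.5832, 0.0029, 0.1456]
tcp_rot: [0.0, 0.029, 1.0, 0.0]
ft_force: [0.3, -0.3, -1.5]
opening: 0.0349
gripper_force: 40.5
```

```bash
cat >> go.py <<'E'
E
python3 - <<'E'
import numpy as np
from go import go
b=(.4848,-.3335,-.0345); c,s=np.cos(b[2]),np.sin(b[2])
for v in(.07,0,-.07): print(b[0]-s*v,b[1]+c*v)
go(b[0]-s*.07,b[1]+c*.07,.15,np.pi+b[2])
E
```

```text
0.4872145209528852 -0.26354165461813667
0.4848 -0.3335
0.4823854790471148 -0.40345834538186337
turn -0.024 then [ 0.0867 -0.2696 -0.0044] pos [0.5832 0.0029 0.1456] psi 3.083 j6 -0.05 f [ 0.3 -0.3 -1.5] open 0.0349
```

Call:
{"name": "step_arm", "arguments": {"moves": [[[0,0,0],-0.024],[[0.012,-0.056,0],0],[[0.012,-0.056,0],0],[[0.012,-0.056,0],0],[[0.012,-0.056,0],0],[[0.013,-0.056,0],0],[[0.013,-0.057,0],0],[[0.013,-0.058,0],0]]}}

```text
clock: 24.0
eef_pos: [0.4807, -0.3896, 0.1431]
tcp_rot: [-0.001, 0.017, 1.0, 0.002]
ft_force: [0.0, -1.0, -1.0]
opening: 0.0348
gripper_force: 40.5
```

```bash
python3 go.py .4829 -.3885 -.020 3.107
```

```text
turn 0.001 then [-0.0021  0.0011  0.1631] pos [ 0.4807 -0.3896  0.1431] psi 3.108 j6 -0.76 f [ 0. -1. -1.] open 0.0348
```

Call:
{"name": "step_arm", "arguments": {"moves": [[[0,0,0.04],0],[[0,0,0.04],0],[[0,0,0.04],0],[[0,0,0.03],0],[[0,0,0.008],0],[[0,0,0.005],0],[[0,0,0],0],[[0,0,0],0]]}}

```text
clock: 25.0
eef_pos: [0.4833, -0.3899, -0.0154]
tcp_rot: [0.001, 0.017, 1.0, -0.001]
ft_force: [-0.1, 0.4, -0.1]
opening: 0.035
gripper_force: 40.6
```

Call:
{"name": "step_arm", "arguments": {"moves": [[[0,0,0.003],0],[[0,0,0.002],0],[[0,0,0],0]]}}

```text
clock: 25.38
eef_pos: [0.4827, -0.3893, -0.021]
tcp_rot: [0.001, 0.017, 1.0, -0.0]
ft_force: [-0.9, 1.0, 3.0]
opening: 0.035
gripper_force: 40.9
```

Call:
{"name": "step_arm", "arguments": {"moves": [[[0,0,0],0],[[0,0,0],0],[[0,0,0],0],[[0,0,-0.02],0],[[0,0,-0.04],0],[[0,0,-0.04],0],[[0,0,-0.04],0],[[0,0,-0.03],0]], "fingers": 0.42}}

```text
clock: 26.38
eef_pos: [0.4831, -0.3896, 0.1521]
tcp_rot: [0.002, 0.017, 1.0, -0.002]
ft_force: [0.4, -1.0, 0.4]
opening: 0.061
gripper_force: 0.0
```

```bash
cat > chk.py <<'E'
from m import *
import sys
for a in sys.argv[1:]: n,z=a.split(':'); fitall(n,float(z))
E
python3 go.py fx .002 .078 -.003; python3 chk.py done1:.03 raw1:.02
```

```text
turn 0.024 then [-0.0761  0.4762  0.1551] pos [ 0.4831 -0.3896  0.1521] psi 3.107 j6 -0.75 f [ 0.4 -1.   0.4] open 0.061
done1 [246.1 252.7] rgb [222. 119. 150.] pose [0.3007 0.2757 0.016  1.6284] err 0.226 2 0.91
done1 [297.7 177.9] rgb [193.  98.  21.] pose [0.5844 0.0821 0.047  3.0857] err 0.254 2 0.89
done1 [253.7 205.4] rgb [114.  45. 139.] pose [ 0.4824  0.2535  0.0144 -2.9846] err 0.168 2 0.82
raw1 [215.6 220.3] rgb [198. 150.  87.] pose [0.4251 0.3978 0.0162 3.0247] err 0.165 2 0.97
raw1 [236.2 170.1] rgb [203. 155.  90.] pose [0.6228 0.3254 0.0152 1.684 ] err 0.226 2 0.79
```

Call:
{"name": "step_arm", "arguments": {"moves": [[[0,0,0],0.024],[[-0.01,0.06,0],0],[[-0.01,0.06,0],0],[[-0.01,0.06,0],0],[[-0.01,0.06,0],0],[[-0.01,0.06,0],0],[[-0.01,0.06,0],0],[[-0.008,0.06,0],0]]}}

```text
clock: 27.68
eef_pos: [0.5744, 0.0284, 0.1466]
tcp_rot: [-0.001, 0.03, 1.0, -0.0]
ft_force: [0.2, 0.3, 0.1]
opening: 0.0604
gripper_force: 0.0
```

Call:
{"name": "step_arm", "arguments": {"moves": [[[-0.008,0.056,0],0],[[0,0,0],0],[[0,0,0.03],0],[[0,0,0.03],0],[[0,0,0],0],[[0,0,0],0]]}}

```text
clock: 28.42
eef_pos: [0.5862, 0.081, 0.0884]
tcp_rot: [0.0, 0.03, 1.0, -0.0]
ft_force: [0.9, 0.4, 0.3]
opening: 0.0607
gripper_force: 0.0
```

```bash
python3 go.py fx .001 .078 -.003
```

```text
turn -0.001 then [0.0001 0.0003 0.0914] pos [0.5862 0.081  0.0884] psi 3.081 j6 0.08 f [0.9 0.4 0.3] open 0.0607
```

Call:
{"name": "step_arm", "arguments": {"moves": [[[0,0,0.035],0],[[0,0,0.03],0],[[0,0,0.02],0],[[0,0,0.006],0],[[0,0,0],0]]}}

```text
clock: 29.05
eef_pos: [0.587, 0.0816, -0.0019]
tcp_rot: [0.001, 0.03, 1.0, 0.0]
ft_force: [-0.1, -0.7, 0.4]
opening: 0.0608
gripper_force: 0.0
```

Call:
{"name": "step_arm", "arguments": {"moves": [[[0,0,0],0],[[0,0,0],0],[[0,0,0],0],[[0,0,0],0],[[0,0,0],0]], "fingers": -1}}

```text
clock: 29.68
eef_pos: [0.5877, 0.08, -0.0008]
tcp_rot: [0.002, 0.03, 1.0, -0.002]
ft_force: [-1.1, -5.0, 5.6]
opening: 0.0347
gripper_force: 40.2
```

Call:
{"name": "step_arm", "arguments": {"moves": [[[0,0,-0.02],0],[[0,0,-0.04],0],[[0,0,-0.04],0],[[0,0,-0.04],0],[[0,0,-0.01],0],[[0,0,0],-0.025],[[0,0,0],0]]}}

```text
clock: 30.55
eef_pos: [0.5847, 0.082, 0.1441]
tcp_rot: [-0.002, 0.017, 1.0, 0.0]
ft_force: [-0.5, -0.5, -0.8]
opening: 0.0347
gripper_force: 40.1
```

```bash
python3 go.py .4867 -.2785 -.021 3.107;python3 chk.py done1:.03
```

```text
turn 0.001 then [ 0.0855 -0.3636  0.1651] pos [0.5847 0.082  0.1441] psi 3.108 j6 0.06 f [-0.5 -0.5 -0.8] open 0.0347
done1 top only [398.052  270.4775] [ 15.7707 133.7376 125.565 ] [ 0.2371 -0.298   0.03  ] 0.84
done1 [398.1 270.5] rgb [ 16. 134. 126.] pose [ 0.2374 -0.2981  0.03    2.353 ] err 0.075 1 0.84
done1 [242.4 252.8] rgb [230. 127. 161.] pose [0.3008 0.2741 0.0159 1.6161] err 0.539 2 0.7
done1 [252.8 204.7] rgb [123.  47. 156.] pose [ 0.4844  0.2552  0.0191 -2.9894] err 0.265 2 0.66
done1 [420.3 205.8] rgb [202.  95.   8.] pose [ 0.4811 -0.3901  0.0259  3.0834] err 0.293 2 0.61
```

Call:
{"name": "step_arm", "arguments": {"moves": [[[0.012,-0.052,0],0],[[0.012,-0.052,0],0],[[0.012,-0.052,0],0],[[0.012,-0.052,0],0],[[0.012,-0.052,0],0],[[0.012,-0.052,0],0],[[0.013,-0.052,0.0],0],[[0,0,0],0]]}}

```text
clock: 31.75
eef_pos: [0.4872, -0.2825, 0.1458]
tcp_rot: [-0.001, 0.02, 1.0, -0.0]
ft_force: [0.3, 0.8, -1.6]
opening: 0.0349
gripper_force: 40.3
```

Call:
{"name": "step_arm", "arguments": {"moves": [[[0,0,0.04],0],[[0,0,0.04],0],[[0,0,0.04],0],[[0,0,0.03],0],[[0,0,0.006],0],[[0,0,0],0],[[0,0,0],0]]}}

```text
clock: 32.62
eef_pos: [0.4904, -0.2798, -0.0071]
tcp_rot: [0.001, 0.017, 1.0, -0.001]
ft_force: [0.0, -0.3, -1.3]
opening: 0.0349
gripper_force: 40.3
```

Call:
{"name": "step_arm", "arguments": {"moves": [[[0.003,0,0.006],0],[[0,0,0.004],0],[[0,0,0.002],0],[[0,0,0],0]]}}

```text
clock: 33.12
eef_pos: [0.486, -0.2793, -0.0182]
tcp_rot: [0.0, 0.017, 1.0, -0.001]
ft_force: [-3.5, 2.6, 11.7]
opening: 0.0346
gripper_force: 41.4
```

Call:
{"name": "step_arm", "arguments": {"moves": [[[0,0,0],0],[[0,0,0],0],[[0,0,0],0],[[0,0,-0.02],0],[[0,0,-0.04],0],[[0,0,-0.04],0],[[0,0,-0.05],0],[[0,0,-0.04],0.082]], "fingers": 0.42}}

```text
clock: 34.12
eef_pos: [0.4861, -0.2792, 0.1707]
tcp_rot: [0.001, 0.059, 0.998, -0.0]
ft_force: [0.1, -0.0, 0.3]
opening: 0.0603
gripper_force: 0.0
```

```bash
python3 go.py .425 .3977 -.028 3.025; python3 chk.py raw1:.02
```

```text
turn -0.001 then [0.1395 0.6652 0.1987] pos [ 0.4861 -0.2792  0.1707] psi 3.024 j6 -0.52 f [ 0.1 -0.   0.3] open 0.0603
raw1 [215.5 220.4] rgb [204. 156.  91.] pose [0.4248 0.3976 0.0168 3.0111] err 0.165 2 0.83
raw1 [235.1 170.3] rgb [209. 160.  94.] pose [0.6224 0.3258 0.0162 1.6852] err 0.224 2 0.79
```

Call:
{"name": "step_arm", "arguments": {"moves": [[[0.011,0.055,0],0],[[0.011,0.055,0],0],[[0.012,0.055,0],0],[[0.012,0.055,0],0],[[0.012,0.055,0],0],[[0.012,0.055,0],0],[[0.012,0.055,0],0],[[0.012,0.055,0],0]]}}

```text
clock: 35.33
eef_pos: [0.4417, 0.1704, 0.1664]
tcp_rot: [-0.002, 0.058, 0.998, -0.001]
ft_force: [1.0, -0.3, 0.3]
opening: 0.0606
gripper_force: 0.0
```

Call:
{"name": "step_arm", "arguments": {"moves": [[[0.012,0.055,0],0],[[0.011,0.055,0],0],[[0.011,0.055,0],0],[[0.011,0.055,0],0],[[0,0,0.04],0],[[0,0,0.04],0],[[0,0,0],0],[[0,0,0],0]]}}

```text
clock: 36.33
eef_pos: [0.4239, 0.3924, 0.0889]
tcp_rot: [-0.0, 0.058, 0.998, -0.0]
ft_force: [0.4, 0.9, 0.8]
opening: 0.0604
gripper_force: 0.0
```

```bash
python3 go.py .425 .3977 -.028 3.02; python3 chk.py raw1:.02
```

```text
turn 0.006 then [-0.0004  0.0054  0.1169] pos [0.4239 0.3924 0.0889] psi 3.026 j6 0.75 f [0.4 0.9 0.8] open 0.0604
raw1 [215.9 221.1] rgb [199. 151.  88.] pose [0.4251 0.3971 0.0165 3.0292] err 1.034 2 0.56
raw1 [236.9 169.9] rgb [214. 165.  97.] pose [0.6227 0.3257 0.0169 1.6805] err 0.25 2 0.55
raw1 top only [391.4314 205.5112] [192.6833  92.8628  10.5012] [ 0.4849 -0.2795  0.02  ] 0.45
raw1 [391.4 205.5] rgb [193.  93.  11.] pose [ 0.4851 -0.2801  0.02    3.1216] err 0.051 1 0.45
```

Call:
{"name": "step_arm", "arguments": {"moves": [[[0,0.005,0.035],0],[[0,0,0.035],0],[[0,0,0.03],0],[[0,0,0.012],0],[[0,0,0.003],0],[[0,0,0],0]]}}

```text
clock: 37.28
eef_pos: [0.4257, 0.3984, -0.0246]
tcp_rot: [0.001, 0.058, 0.998, 0.001]
ft_force: [-0.7, 1.5, -0.1]
opening: 0.0609
gripper_force: 0.0
```

Call:
{"name": "step_arm", "arguments": {"moves": [[[0,0,0],0],[[0,0,0],0],[[0,0,0],0],[[0,0,0],0],[[0,0,0],0]], "fingers": -1}}

```text
clock: 37.9
eef_pos: [0.4259, 0.3985, -0.0244]
tcp_rot: [0.001, 0.058, 0.998, 0.001]
ft_force: [0.6, 0.5, 6.2]
opening: 0.0348
gripper_force: 40.5
```

Call:
{"name": "step_arm", "arguments": {"moves": [[[0,0,-0.02],0],[[0,0,-0.04],0],[[0,0,-0.04],0],[[0,0,-0.04],0],[[0,0,-0.04],0],[[0,0,-0.01],-0.06],[[0,0,0],0]]}}

```text
clock: 38.78
eef_pos: [0.4251, 0.398, 0.1646]
tcp_rot: [0.001, 0.028, 1.0, 0.001]
ft_force: [0.1, 0.1, -1.4]
opening: 0.0346
gripper_force: 40.2
```

```bash
python3 go.py fx 0 .078 .16
```

```text
turn 0.003 then [-0.1784 -0.3067  0.0046] pos [0.4251 0.398  0.1646] psi 3.085 j6 0.69 f [ 0.1  0.1 -1.4] open 0.0346
```

Call:
{"name": "step_arm", "arguments": {"moves": [[[-0.026,-0.044,0],0],[[-0.026,-0.044,0],0],[[-0.026,-0.044,0],0],[[-0.026,-0.044,0],0],[[-0.026,-0.044,0],0],[[-0.026,-0.044,0],0],[[-0.022,-0.042,0],0],[[0,0,0],0]]}}

```text
clock: 39.78
eef_pos: [0.5852, 0.0788, 0.1611]
tcp_rot: [-0.002, 0.031, 1.0, -0.001]
ft_force: [-1.0, 0.5, -0.5]
opening: 0.0351
gripper_force: 40.3
```

Call:
{"name": "step_arm", "arguments": {"moves": [[[0,0,0.03],0],[[0,0,0.03],0],[[0,0,0.03],0],[[0,0,0.02],0],[[0,0,0],0],[[0,0,0],0]]}}

```text
clock: 40.52
eef_pos: [0.5851, 0.0828, 0.054]
tcp_rot: [-0.0, 0.028, 1.0, 0.0]
ft_force: [-0.0, 0.2, -0.3]
opening: 0.0348
gripper_force: 40.3
```

```bash
python3 go.py fx 0 .078 .003
```

```text
turn 0.004 then [-0.0001 -0.0014  0.051 ] pos [0.5851 0.0828 0.054 ] psi 3.086 j6 0.08 f [-0.   0.2 -0.3] open 0.0348
```

Call:
{"name": "step_arm", "arguments": {"moves": [[[0,-0.001,0.02],0.004],[[0,0,0.015],0],[[0,0,0.01],0],[[0,0,0.004],0],[[0,0,0],0],[[0,0,0],0]]}}

```text
clock: 41.28
eef_pos: [0.5858, 0.0812, 0.0055]
tcp_rot: [0.001, 0.03, 1.0, 0.0]
ft_force: [0.3, 0.4, -1.9]
opening: 0.0346
gripper_force: 40.4
```

```bash
python3 go.py fx 0 .078 .003
```

```text
turn -0.001 then [0.0007 0.0001 0.0025] pos [0.5858 0.0812 0.0055] psi 3.082 j6 0.08 f [ 0.3  0.4 -1.9] open 0.0346
```

Call:
{"name": "step_arm", "arguments": {"moves": [[[0,0,0.002],0],[[0,0,0],0],[[0,0,0],0]]}}

```text
clock: 41.65
eef_pos: [0.5861, 0.0808, 0.0037]
tcp_rot: [0.001, 0.03, 1.0, -0.0]
ft_force: [0.5, -1.2, 3.1]
opening: 0.0346
gripper_force: 40.7
```

Call:
{"name": "step_arm", "arguments": {"moves": [[[0,0,0],0],[[0,0,0],0],[[0,0,0],0],[[0,0,-0.03],0],[[0,0,-0.04],0],[[0,0,-0.04],0],[[0,0,-0.04],0],[[0,0,-0.02],0]], "fingers": 0.4}}

```text
clock: 42.65
eef_pos: [0.5864, 0.0814, 0.1759]
tcp_rot: [0.002, 0.03, 1.0, 0.0]
ft_force: [0.3, -0.2, 0.6]
opening: 0.06
gripper_force: 0.0
```

Call:
{"name": "step_arm", "arguments": {"moves": [[[0,0,0],0.175],[[0,0,0],0.175],[[0,0,0],0.175],[[0,0,0],0.175],[[0,0,0],0.175],[[0,0,0],0.175],[[0,0,0],0.175],[[0,0,0],0.175]]}}

```text
clock: 43.65
eef_pos: [0.5851, 0.0813, 0.1725]
tcp_rot: [-0.0, 0.669, 0.743, -0.0]
ft_force: [-0.8, -0.8, -0.4]
opening: 0.0597
gripper_force: 0.0
```

```bash
python3 go.py .6225 .3257 -.025 1.683; python3 chk.py raw1:.02 done1:.03
```

```text
turn -0.007 then [0.2387 0.0646 0.1975] pos [0.5851 0.0813 0.1725] psi 1.676 j6 1.49 f [-0.8 -0.8 -0.4] open 0.0597
raw1 [230.3 161.9] rgb [194. 146.  84.] pose [0.6565 0.3495 0.0146 1.6958] err 0.201 2 0.87
done1 [420.4 206.4] rgb [201.  94.   8.] pose [ 0.4816 -0.3901  0.0269  3.1224] err 0.269 2 0.77
done1 [391.4 205.1] rgb [171.  75.   7.] pose [ 0.4834 -0.2789  0.0282  3.123 ] err 0.308 2 0.71
done1 top only [398.2271 269.9662] [ 14.0242 132.9203 125.099 ] [ 0.239  -0.2987  0.03  ] 0.66
done1 [398.2 270. ] rgb [ 14. 133. 125.] pose [ 0.2384 -0.2977  0.03    2.343 ] err 0.074 1 0.66
done1 [252.8 204.3] rgb [121.  46. 156.] pose [ 0.4832  0.2544  0.0165 -2.9902] err 0.364 2 0.65
done1 [242.2 252.8] rgb [229. 126. 159.] pose [0.3012 0.2761 0.0185 1.6028] err 0.464 2 0.55
```

```bash
python3 go.py .655 .338 .05 1.693; python3 chk.py raw1:.02; python3 - <<'E'
from h import *
d=cap('top')
for t in('glue','flower'):
    r=optics.find_in('top',t)
    for k in r: 
        b=k['box']; print(t,round(k['conf'],2),onz(d,[[b[0],b[1]],[b[2],b[3]]],.005).round(3).tolist())
save(d,'j.png',[180,120,340,230],4)
E
```

```text
turn -0.009 then [0.2463 0.1006 0.1227] pos [0.5852 0.0812 0.1727] psi 1.684 j6 1.48 f [-0.4  0.3 -0.1] open 0.0595
raw1 [230.8 161.7] rgb [202. 154.  90.] pose [0.6569 0.3496 0.0141 1.6969] err 0.155 2 0.63
raw1 top only [420.1944 206.0117] [188.5105  94.822   12.192 ] [ 0.4835 -0.3907  0.02  ] 0.45
raw1 [420.2 206. ] rgb [189.  95.  12.] pose [ 0.4827 -0.3899  0.02    3.1101] err 0.102 1 0.45
glue 0.55 [[0.674, 0.547, 0.005], [0.58, 0.449, 0.005]]
flower 0.56 [[0.78, 0.302, 0.005], [0.686, 0.224, 0.005]]
```

View pics/j.png

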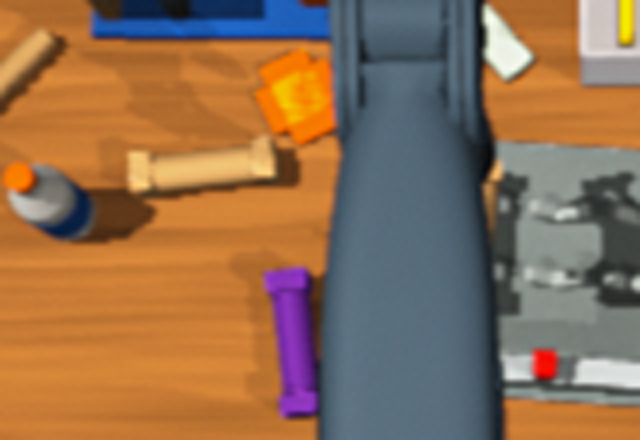

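Raw2 was knocked to about top px (230.5,162), crop (200,168), just below-left of the flower. I'll straddle it with the fingers wide, a little short of its axis, so closing draws it inward.

Call:
{"name": "step_arm", "arguments": {"moves": [[[0,0,0],-0.009],[[0.05,0.018,0],0],[[0.05,0.018,0],0],[[0.05,0.018,0],0],[[0.05,0.018,0],0],[[0.051,0.019,0],0],[[0,0,0.04],0],[[0,0,0],0]], "fingers": 1}}

```text
clock: 45.3
eef_pos: [0.6419, 0.3406, 0.1256]
tcp_rot: [-0.003, 0.663, 0.749, -0.006]
ft_force: [-0.4, -0.8, -0.9]
opening: 0.0857
gripper_force: 0.0
```

Call:
{"name": "step_arm", "arguments": {"moves": [[[0,0,0.04],0],[[0,0,0.02],0],[[0,0,0],0],[[0,0,0],0]]}}

```text
clock: 45.8
eef_pos: [0.6468, 0.3411, 0.0759]
tcp_rot: [0.001, 0.664, 0.748, 0.002]
ft_force: [-0.0, 0.5, 0.4]
opening: 0.0857
gripper_force: 0.0
```

```bash
python3 go.py .654 .345 -.025 1.693; python3 chk.py raw1:.02; python3 -c "
from bench import bot
print(bot.get_state()['joint_pos'])"
```

```text
turn -0.003 then [0.003  0.0076 0.1009] pos [0.6468 0.3411 0.0759] psi 1.69 j6 1.85 f [-0.   0.5  0.4] open 0.0857
raw1 top only [239.0283 160.7358] [199.5519 152.9057  89.5377] [0.6597 0.3161 0.02  ] 0.75
raw1 [239.  160.7] rgb [200. 153.  90.] pose [0.6558 0.3497 0.02   1.6812] err 0.462 1 0.75
raw1 [298.3 177.7] rgb [116.  84.  49.] pose [0.5863 0.0797 0.0434 3.1016] err 0.413 2 0.59
[ 3.94309848e-01  6.09513180e-01  5.57035451e-01  1.51492859e+00
 -3.21227355e-05  1.84531921e+00]
```

Call:
{"name": "step_arm", "arguments": {"moves": [[[0,0.004,0.03],0],[[0,0,0.03],0],[[0,0,0.02],0],[[0,0,0],0],[[0,0,0],0]]}}

```text
clock: 46.62
eef_pos: [0.6504, 0.3421, -0.0057]
tcp_rot: [0.0, 0.663, 0.748, 0.001]
ft_force: [-0.6, -0.3, 0.5]
opening: 0.0853
gripper_force: 0.0
```

Call:
{"name": "step_arm", "arguments": {"moves": [[[0,0,0.012],0],[[0,0,0.01],0],[[0,0,0],0],[[0,0,0],0]]}}

```text
clock: 47.12
eef_pos: [0.6493, 0.3417, -0.0294]
tcp_rot: [-0.0, 0.663, 0.748, -0.0]
ft_force: [0.6, -0.6, -0.3]
opening: 0.0854
gripper_force: 0.0
```

Call:
{"name": "step_arm", "arguments": {"moves": [[[0.002,0.005,0],0],[[0,0,0],0],[[0,0,0],0]]}}

```text
clock: 47.5
eef_pos: [0.6545, 0.3445, -0.0289]
tcp_rot: [0.0, 0.663, 0.748, 0.0]
ft_force: [0.5, -0.6, 0.4]
opening: 0.0851
gripper_force: 0.0
```

Call:
{"name": "step_arm", "arguments": {"moves": [[[0,0,0],0],[[0,0,0],0],[[0,0,0],0],[[0,0,0],0],[[0,0,0],0],[[0,0,0],0]], "fingers": -1}}

```text
clock: 48.25
eef_pos: [0.6545, 0.3444, -0.0288]
tcp_rot: [0.0, 0.663, 0.748, 0.0]
ft_force: [0.5, 0.4, 2.1]
opening: 0.0348
gripper_force: 40.2
```

Call:
{"name": "step_arm", "arguments": {"moves": [[[0,0,-0.02],0],[[0,0,-0.04],0],[[0,0,-0.04],0],[[0,0,-0.04],0],[[0,0,-0.04],0],[[0,0,-0.02],0],[[0,0,0],0]]}}

```text
clock: 49.12
eef_pos: [0.6556, 0.3449, 0.1749]
tcp_rot: [0.001, 0.663, 0.748, 0.003]
ft_force: [0.3, 0.2, -1.7]
opening: 0.0342
gripper_force: 40.0
```

Call:
{"name": "step_arm", "arguments": {"moves": [[[-0.03,-0.02,0],-0.17],[[0,0,0],-0.174],[[0,0,0],-0.174],[[0,0,0],-0.174],[[0,0,0],-0.174],[[0,0,0],-0.174],[[0,0,0],-0.174],[[0,0,0],-0.178]]}}

```text
clock: 50.12
eef_pos: [0.637, 0.3118, 0.1688]
tcp_rot: [-0.002, 0.026, 1.0, -0.001]
ft_force: [-0.4, -0.1, -1.1]
opening: 0.0349
gripper_force: 40.2
```

```bash
python3 go.py fx .005 -.078 -.001; python3 chk.py raw1:.0475
```

```text
turn 0.006 then [ 0.0332 -0.3891  0.1698] pos [0.637  0.3118 0.1688] psi 3.089 j6 0.41 f [-0.4 -0.1 -1.1] open 0.0349
raw1 [298.4 177.5] rgb [164. 126.  76.] pose [0.5847 0.0799 0.0415 3.0841] err 0.35 2 0.73
raw1 top only [232.2468 141.8571] [155.1429 116.8182  68.9091] [0.7279 0.3396 0.0475] 0.58
raw1 [232.2 141.9] rgb [155. 117.  69.] pose [0.8081 0.3417 0.0475 3.0491] err 1.924 1 0.58
```

Call:
{"name": "step_arm", "arguments": {"moves": [[[0.005,-0.055,0],0.006],[[0.005,-0.055,0],0],[[0.005,-0.055,0],0],[[0.005,-0.055,0],0],[[0.005,-0.055,0],0],[[0.005,-0.055,0],0],[[0.004,-0.058,0],0],[[0,0,0],0]]}}

```text
clock: 51.32
eef_pos: [0.5783, -0.0771, 0.1705]
tcp_rot: [-0.0, 0.037, 0.999, -0.001]
ft_force: [0.5, 0.4, -1.2]
opening: 0.0347
gripper_force: 40.3
```

Call:
{"name": "step_arm", "arguments": {"moves": [[[0,0,0.03],0],[[0,0,0.03],0],[[0,0,0.03],0],[[0,0,0.03],0],[[0,0,0],0],[[0,0,0],0]]}}

```text
clock: 52.08
eef_pos: [0.5798, -0.0724, 0.0518]
tcp_rot: [0.001, 0.032, 0.999, -0.0]
ft_force: [0.2, 0.1, -0.4]
opening: 0.0349
gripper_force: 40.3
```

```bash
python3 go.py fx .005 -.078 -.001
```

```text
turn -0.006 then [-0.0012 -0.0022  0.0528] pos [ 0.5798 -0.0724  0.0518] psi 3.077 j6 -0.17 f [ 0.2  0.1 -0.4] open 0.0349
```

Call:
{"name": "step_arm", "arguments": {"moves": [[[-0.001,-0.002,0.02],-0.006],[[0,0,0.015],0],[[0,0,0.01],0],[[0,0,0.004],0],[[0,0,0],0],[[0,0,0],0]]}}

```text
clock: 52.82
eef_pos: [0.5806, -0.075, 0.0025]
tcp_rot: [0.001, 0.029, 1.0, -0.0]
ft_force: [1.1, 0.1, -0.3]
opening: 0.0348
gripper_force: 40.3
```

Call:
{"name": "step_arm", "arguments": {"moves": [[[0,0,0.003],0],[[0,0,0],0],[[0,0,0],0]]}}

```text
clock: 53.2
eef_pos: [0.5805, -0.0753, -0.0009]
tcp_rot: [0.0, 0.029, 1.0, -0.0]
ft_force: [1.4, -0.1, 0.1]
opening: 0.0347
gripper_force: 40.4
```

Call:
{"name": "step_arm", "arguments": {"moves": [[[0,0,0.001],0],[[0,0,0.001],0],[[0,0,0],0],[[0,0,0],0]]}}

```text
clock: 53.7
eef_pos: [0.5808, -0.0759, -0.0016]
tcp_rot: [0.001, 0.03, 1.0, -0.001]
ft_force: [-1.9, -2.6, 6.0]
opening: 0.0348
gripper_force: 41.1
```

Call:
{"name": "step_arm", "arguments": {"moves": [[[0,0,0],0],[[0,0,0],0],[[0,0,0],0],[[0,0,-0.03],0],[[0,0,-0.04],0],[[0,0,-0.05],0],[[0,0,-0.05],0],[[0,0,0],0]], "fingers": 0.4}}

```text
clock: 54.7
eef_pos: [0.5834, -0.0756, 0.1728]
tcp_rot: [0.005, 0.029, 1.0, -0.001]
ft_force: [0.5, 0.0, 1.0]
opening: 0.0598
gripper_force: 0.0
```

Call:
{"name": "step_arm", "arguments": {"moves": [[[0.02,-0.05,0],0],[[0.02,-0.05,0],0],[[0.02,-0.05,0],0],[[0.02,-0.05,0],0],[[0.02,-0.05,0],0]]}}

```text
clock: 55.32
eef_pos: [0.4642, -0.3195, 0.1651]
tcp_rot: [-0.001, 0.029, 1.0, 0.001]
ft_force: [0.6, -0.0, -0.3]
opening: 0.06
gripper_force: 0.0
```

```bash
python3 chk.py raw1:.0475 done1:.03; python3 - <<'E'
from h import *
e=cap('scene');d=cap('top')
cv2.imwrite('pics/k.png',np.hstack([cv2.resize(e['frame'][130:330,220:420,::-1],None,fx=2,fy=2,interpolation=2),cv2.resize(d['frame'][130:260,250:380,::-1],(400,400),interpolation=2)]))
E
```

```text
raw1 [298.1 177.5] rgb [212. 164.  98.] pose [0.5851 0.0812 0.043  3.0879] err 0.333 2 0.6
raw1 [338.6 180.1] rgb [191. 148.  92.] pose [ 0.5762 -0.0744  0.0463  3.0743] err 0.224 2 0.58
done1 [391.2 197.8] rgb [192.  80.  11.] pose [ 0.4835 -0.2778  0.0281  3.1146] err 0.606 2 0.81
done1 [253.3 204.8] rgb [117.  46. 146.] pose [ 0.4837  0.2546  0.0165 -3.0036] err 0.169 2 0.73
done1 [245.1 252.9] rgb [218. 118. 144.] pose [0.2998 0.2757 0.0162 1.6327] err 0.251 2 0.73
```

View pics/k.png

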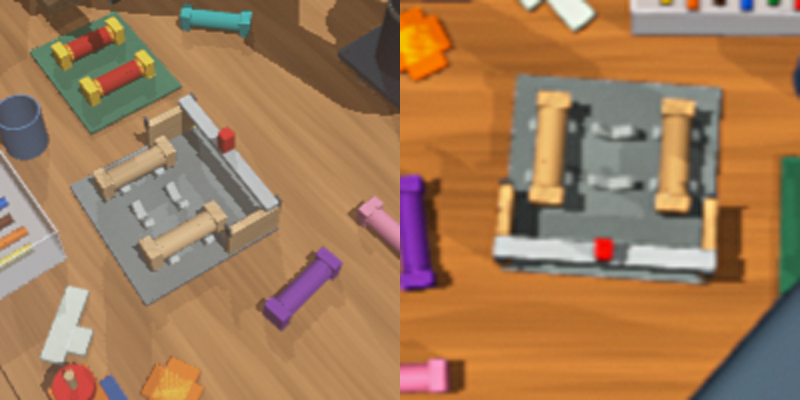

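Both bare spindles are seated, at scene-crop (136,168) and (186,235), and both reds lie on the board. Now the lock bar.

```bash
python3 go.py .449 .0098 .079 3.083
```

```text
turn 0.002 then [0.0362 0.3255 0.0874] pos [ 0.4661 -0.3173  0.1664] psi 3.085 j6 -0.66 f [-1.   0.2  0.6] open 0.0598
```

Call:
{"name": "step_arm", "arguments": {"moves": [[[0.006,0.054,0],0.002],[[0.006,0.054,0],0],[[0.006,0.054,0],0],[[0.006,0.054,0],0],[[0.006,0.054,0],0],[[0.006,0.054,0],0],[[0,0,0],0],[[0,0,0],0]], "fingers": 0.2}}

```text
clock: 56.72
eef_pos: [0.4493, 0.0076, 0.1669]
tcp_rot: [0.0, 0.029, 1.0, -0.0]
ft_force: [0.3, 0.1, 0.3]
opening: 0.051
gripper_force: 0.0
```

```bash
python3 go.py .449 .0098 .079 3.083
```

```text
turn 0.0 then [0.0004 0.0022 0.0879] pos [0.4493 0.0076 0.1669] psi 3.083 j6 -0.07 f [0.3 0.1 0.3] open 0.051
```

Call:
{"name": "step_arm", "arguments": {"moves": [[[0,0.002,0.03],0],[[0,0,0.03],0],[[0,0,0.02],0],[[0,0,0.007],0],[[0,0,0],0],[[0,0,0],0]]}}

```text
clock: 57.48
eef_pos: [0.4503, 0.0085, 0.081]
tcp_rot: [0.001, 0.031, 1.0, -0.0]
ft_force: [0.4, 0.6, -0.1]
opening: 0.0512
gripper_force: 0.0
```

Call:
{"name": "step_arm", "arguments": {"moves": [[[0,0,0],0],[[0,0,0],0],[[0,0,0],0],[[0,0,0],0],[[0,0,0],0]], "fingers": -1, "force": 25}}

```text
clock: 58.1
eef_pos: [0.4502, 0.0102, 0.0809]
tcp_rot: [0.001, 0.03, 1.0, 0.001]
ft_force: [0.1, 5.4, 5.3]
opening: 0.0215
gripper_force: 29.3
```

Call:
{"name": "step_arm", "arguments": {"moves": [[[-0.01,0,0],0],[[-0.01,0,0],0],[[-0.01,0,0],0],[[-0.01,0,0],0],[[-0.01,0,0],0],[[-0.008,0,0],0],[[0,0,0],0],[[0,0,0],0]]}}

```text
clock: 59.1
eef_pos: [0.5089, 0.0067, 0.0809]
tcp_rot: [0.002, 0.03, 1.0, 0.001]
ft_force: [2.0, 4.7, 3.4]
opening: 0.0213
gripper_force: 29.1
```

Call:
{"name": "step_arm", "arguments": {"moves": [[[-0.004,0,0],0],[[-0.003,0,0],0],[[-0.003,0,0],0],[[0,0,0],0],[[0,0,0],0]]}}

```text
clock: 59.72
eef_pos: [0.5148, 0.0063, 0.0809]
tcp_rot: [-0.002, 0.03, 1.0, 0.001]
ft_force: [-8.6, 5.6, 10.0]
opening: 0.0215
gripper_force: 29.9
```

Call:
{"name": "step_arm", "arguments": {"moves": [[[-0.002,0,0],0],[[0,0,0],0],[[0,0,0],0]]}}

```text
clock: 60.1
eef_pos: [0.5147, 0.0063, 0.0809]
tcp_rot: [-0.004, 0.03, 1.0, 0.001]
ft_force: [-11.7, 5.2, 12.6]
opening: 0.0215
gripper_force: 30.3
```

Call:
{"name": "step_arm", "arguments": {"moves": [[[0.003,0,0],0],[[0,0,0],0],[[0,0,0],0],[[0,0,0],0],[[0,0,-0.03],0],[[0,0,-0.04],0],[[0,0,-0.04],0],[[0,0,0],0]], "fingers": 0.2}}

```text
clock: 61.1
eef_pos: [0.519, 0.0044, 0.1942]
tcp_rot: [0.004, 0.03, 1.0, -0.0]
ft_force: [0.0, -0.6, 0.1]
opening: 0.0508
gripper_force: 0.0
```

Call:
{"name": "step_arm", "arguments": {"moves": [[[0.04,-0.04,0],0],[[0.04,-0.04,0],0],[[0.04,-0.04,0],0],[[0.02,-0.05,0],0],[[0,-0.05,0],0],[[0,0,0],0],[[0,0,0],0]]}}

```text
clock: 61.98
eef_pos: [0.3627, -0.2057, 0.1889]
tcp_rot: [-0.001, 0.031, 1.0, 0.001]
ft_force: [-0.0, 0.0, 0.5]
opening: 0.0513
gripper_force: 0.0
```

```bash
python3 chk.py raw1:.0475 done1:.03; python3 - <<'E'
from h import *
from go import fx
e=cap('scene');d=cap('top')
for nm,c in(('scene',e),('top',d)):
    g=cv2.GaussianBlur(c['frame'],(0,0),.6).astype(np.float32); L=np.r_[np.linspace(-.12,-.03,30),np.linspace(.03,.12,30)]
    us=np.arange(-.1,-.03,.003)
    print(nm,[(round(u*1000),int(cv2.remap(g,*[np.ascontiguousarray(v) for v in np.split(proj(c,[[*fx(u,v),.094] for v in L]).astype(np.float32),2,axis=1)],cv2.INTER_LINEAR).mean())) for u in us])
cv2.imwrite('pics/l.png',np.hstack([cv2.resize(e['frame'][130:330,220:420,::-1],None,fx=2,fy=2,interpolation=2),cv2.resize(d['frame'][130:290,195:355,::-1],(400,400),interpolation=2)]))
E
```

```text
raw1 [338.9 176.6] rgb [207. 160.  97.] pose [ 0.577  -0.0749  0.0457  3.0651] err 0.482 2 0.61
raw1 [298.6 174.9] rgb [207. 159.  94.] pose [0.5858 0.0802 0.0447 3.0807] err 0.766 2 0.51
done1 [245.9 252.6] rgb [224. 122. 154.] pose [0.3012 0.2758 0.015  1.6174] err 0.219 2 0.96
done1 [253.1 204.6] rgb [119.  46. 149.] pose [ 0.4845  0.2547  0.0195 -2.9851] err 0.159 2 0.81
done1 [397.7 270.8] rgb [ 11. 154. 146.] pose [ 0.2364 -0.2996  0.0174  2.3497] err 0.235 2 0.72
done1 [420.8 197.4] rgb [196.  84.   8.] pose [ 0.5484 -0.3918  0.0312 -3.1965] err 1.484 2 0.7
scene [(-100, 142), (-97, 141), (-94, 140), (-91, 140), (-88, 139), (-85, 139), (-82, 140), (-79, 146), (-76, 162), (-73, 176), (-70, 182), (-67, 183), (-64, 184), (-61, 185), (-58, 183), (-55, 167), (-52, 132), (-49, 103), (-46, 98), (-43, 105), (-40, 110), (-37, 112), (-34, 115), (-31, 116)]
top [(-100, 118), (-97, 117), (-94, 112), (-91, 97), (-88, 76), (-85, 65), (-82, 87), (-79, 133), (-76, 178), (-73, 196), (-70, 199), (-67, 199), (-64, 200), (-61, 196), (-58, 182), (-55, 149), (-52, 124), (-49, 115), (-46, 118), (-43, 122), (-40, 124), (-37, 122), (-34, 120), (-31, 118)]
```

View pics/l.png

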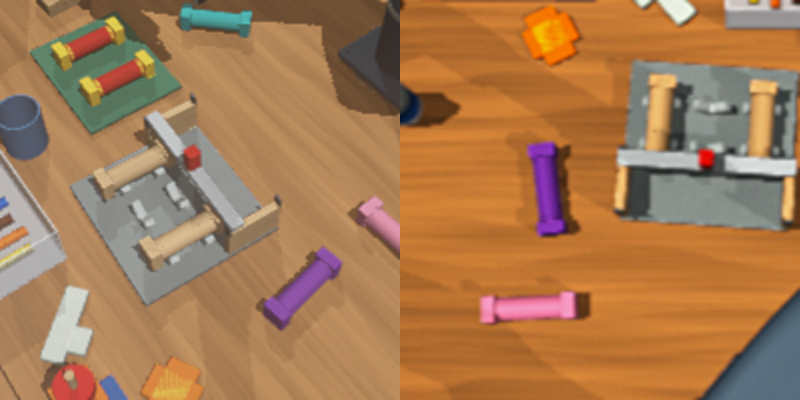

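The bar is locked: its middle measures about -66 mm in both views, over the near square ends. The spindles are seated, the reds are on the board and the bystanders are unmoved.

```bash
python3 -c "
from bench import close_job
print(close_job())"
```

```text
the job is handed in; nothing more can be done
None
```

I handed the job in with the task complete: both red spindles lie flat on the green board, both bare spindles are seated in V stations 1 and 3, and the lock bar is home at its end stop.

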